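# Put up the display arm and hang the tealight lanterns

### The arm

A 7-joint arm with a two-finger parallel gripper is mounted at the origin on the work surface. World frame = base frame: x ahead of the robot, y to its left, z up, the work surface at z = 0. Lengths are in mm, angles in rad, forces in N, time in s.
With the tool pointing down it reaches from about 350 to 900 mm from the base axis. Payload 7.2 kg.
Tool frame: the origin (TCP) lies at the very end of the fingers, on their centre line; the grasp point (between the pads) lies 19 mm behind it (env.grip_depth is the distance from the TCP to the grasp point, in mm); z points along the fingers, y is the direction in which the jaws open and shut (so a half turn about z gives the same grasp; the last joint's range is limited). The gripper opens to 85 mm and grips with 20 to 120 N. Pads are 22 mm wide; open, the fingers measure 114 mm over their backs; the gripper's body (76 mm by 85 mm) begins 54 mm behind the grasp point. The pads swing forward as they close: fully open they stand 13 mm farther back than shut.
Start: joints at [-1.31, 0.411, -0.013, 1.596, 0.006, 1.134, -0.082], TCP at [201.827, 591.519, 231.297] pointing down, gripper open.
Joint ranges: [-2.95, 2.95], [-0.29, 1.99], [-1.47, 1.44], [0.14, 2.54], [-1.03, 4.17], [0.13, 1.85], [-2.86, 2.86]. Speed limits (rad/s): [2.39, 2.39, 3.01, 3.01, 3.14, 3.14, 3.14].

### API

Orientations are given as a rotation vector (axis times angle).
In Python, from rig import status, read_camera, job, silhouettes, env gives the robot as it stands.
- The arm moves only by the tool servo_tool, never from a script. Its argument "steps" is a list of rows, each a list of 7 numbers: the shift along the tool's x, y, z in mm, then the turn, a rotation vector about the tool's x, y, z in rad, then the gripper command: -1 is shut, 1 is fully open, values between are in proportion. A call has 1 to 5 rows; each row is the pose to reach, as a shift and turn from the pose measured when the call began, along the tool's axes at that moment; what a row does not reach only later rows make up. A row lasts 1/12 s, in which the tool goes at most 41.7 mm and 7.16 degrees, less where a joint would pass 70% of its speed; a pose out of reach is approached as far as the arm can. A call with a gripper value outside its range is refused whole. The fingers move at their own pace and stop on an object; "newtons" is the grip in N (left out, the last holds). Time passes only in rows, so rows that repeat a pose let the fingers close. It gives the time, the measured TCP pose, the force and the opening at its end, in the units of the state.
- status.observe(): the state, without advancing time (a new reading comes with each control period).
- read_camera(name): name is "scene" or "side" or "wrist"; returns a dict with "color" (420x560x3 uint8, red, green, blue), "fx", "fy", "cx", "cy" (pixels), "cam_to_world" (4x4, takes a point from camera to world coordinates); the wrist camera has in their place "tool_from_camera" (4x4, takes a point from camera to tool coordinates, whose origin is the TCP and whose axes are the flange's). Camera axes: x right, y up, looking along -z (the intrinsics and any distortion apply to the point x, -y, -z); pixel columns grow to the right and rows downward; lengths in mm; the calibration is good to about 2 mm. A picture is of the moment at which its call begins: read the wrist's pose just before it. There is no depth.
- job.close_job(): hands the job in, once; it reports no verdict.
Trained networks look in a picture, given as the dict that the camera call returned (one of the last four; its "shot" number tells which), for a name from the list of things; names that differ only in an ending like _2 or _b are one class to them, and where a whole thing is asked for, a point or a joint stands for the part that bears it (a point fixed in the world has none). Each returns a list of dicts, best first, with "confidence" (0 to 1); they miss things now and then, are a little off and sometimes report something else, mostly with a low value. They report only what shows in the picture. A call takes as long as a camera call.
- silhouettes(target, picture): "region" (420x560 bool, what is visible of it) and "centre" ([column, row] in pixels, amid what is visible of it).
The state is a dict: "time": time; "qpos": joint angles; "joint_velocities": joint speeds; "tau": joint torques, N m; "eef_pos": TCP position; "tool_rot": TCP orientation; "ft_force": force on the tool from outside, world axes, zero at the start; "ft_torque": the same for the moment, N m; "opening": finger opening in mm.
Only numpy, scipy, OpenCV 4.12 (cv2) and the standard library are available. Lean on these libraries where they do the work, as an engineer would, in place of code of your own. Each camera call takes 0.05 s, during which the arm holds its last target. There are 200 camera calls.

### The job

Hook the aluminium display arm's claws into the two slots of the white upright and press its plate down until it locks fully home. Then hang every glass lantern that is there on the arm, with the arm through its bail and the bail's crossbar resting on the arm, and leave them hanging at rest. Leave the pot, the comb, the clamped coaster and the carabiner where they are.

Things in the scene. Friction and masses are not known exactly. Their poses are not given: they have to be found in the camera images.
- bracket: Aluminium display arm, 0.3 kg, standing on the shelf on its arm. Origin: back face of its plate, mid-width, level with the arm's underside; z up, x = the way the claws point. Square arm 20 wide (y), 20 high (z 0 to 20), from the plate to x = -260. Plate 50 wide, x -10 to 0, z 0 to 115. Centre of mass near x = -75. Locked, it coincides with seat; the arm may droop 0.08 rad from play.
- bracket_claw (a point): Bead of the lower claw, at (11, 0, 12) in the bracket's frame. Two claws 9 wide stick out of the plate's back: each has a neck 8 high and 14 long (undersides at z 26 and z 70 of the bracket) and a tail hanging 18 below the neck's underside at x 8 to 14; the lower tail is a 4 wide stem ending in an 8 wide round bead.
- bracket_press (a point): Middle of the plate's top edge, at (-5, 0, 115) in the bracket's frame. To lock, push straight down here with 8 to 20 N once hooked; a push out on the arm jams instead.
- bracket_tip (a point): Arm's top at its free end, at (-256, 0, 20) in the bracket's frame. A lip 8 thick (x -260 to -252), as wide as the arm, rises 10 above the arm's top (to z 30) there.
- seat (a point): Point at mid-width of the front face of the fixed white slotted steel upright, 215 above the shelf, where the bracket's origin lies when locked; z up, x points from the front face into the upright, so the arm sticks out along -x. To hook in, put the bracket's claws in about 21 higher than this until its plate meets the face, then lower it. It stops about 5 to 8 above home on sprung jaws; a press snaps it home.
- slot (a point): Middle of the bottom edge of the lower slot, in the front face, 26 above the seat, axes as the seat. Two slots, 15 wide and 33 high: 26 to 59 and 70 to 103 above the seat. Face plate 5 thick, 60 wide, top edge 109 above the seat (6 below the locked bracket's plate top); hollow for 40 behind it. Two sprung black jaws behind the face below this slot catch the lower claw's bead.
- upright: The slotted upright: origin on the shelf below its front face; axes as seat. Steel foot plate 110 x 110, 12 high, from x = -18 to 92. Fixed.
- lantern1: Glass tealight lantern, 0.2 kg (all alike), origin under its centre, z up. Glass cup 46 diameter, 45 high; rigid steel bail in its own y-z plane: two 6 mm legs at y -27 and 27 and a straight crossbar (6 mm, z 108 to 114); on it stands a wooden grip plate, 12 thick (x), 26 wide (y), z 114 to 144, to be pinched across its thickness. Opening below the crossbar: 48 wide, 63 high. If absent: None.
- lantern1_bail (a point): Middle of the underside of lantern1's crossbar (108 above its underside): it rests on the top of the arm when hung.
- lantern2: Glass tealight lantern, 0.2 kg (all alike), origin under its centre, z up. Glass cup 46 diameter, 45 high; rigid steel bail in its own y-z plane: two 6 mm legs at y -27 and 27 and a straight crossbar (6 mm, z 108 to 114); on it stands a wooden grip plate, 12 thick (x), 26 wide (y), z 114 to 144, to be pinched across its thickness. Opening below the crossbar: 48 wide, 63 high. If absent: None.
- lantern2_bail (a point): Middle of the underside of lantern2's crossbar (108 above its underside): it rests on the top of the arm when hung.
- lantern3: Glass tealight lantern, 0.2 kg (all alike), origin under its centre, z up. Glass cup 46 diameter, 45 high; rigid steel bail in its own y-z plane: two 6 mm legs at y -27 and 27 and a straight crossbar (6 mm, z 108 to 114); on it stands a wooden grip plate, 12 thick (x), 26 wide (y), z 114 to 144, to be pinched across its thickness. Opening below the crossbar: 48 wide, 63 high. If absent: None.
- lantern3_bail (a point): Middle of the underside of lantern3's crossbar (108 above its underside): it rests on the top of the arm when hung.
- lantern4: Glass tealight lantern, 0.2 kg (all alike), origin under its centre, z up. Glass cup 46 diameter, 45 high; rigid steel bail in its own y-z plane: two 6 mm legs at y -27 and 27 and a straight crossbar (6 mm, z 108 to 114); on it stands a wooden grip plate, 12 thick (x), 26 wide (y), z 114 to 144, to be pinched across its thickness. Opening below the crossbar: 48 wide, 63 high. If absent: None.
- lantern4_bail (a point): Middle of the underside of lantern4's crossbar (108 above its underside): it rests on the top of the arm when hung.
- pot: Bystander: lidded blue ceramic pot with cork stopper, 92 diameter, 116 high, origin under its centre.
- comb: Bystander: navy plastic comb 160 x 36 x 6, origin under its middle, long along x.
- clamp: Bystander: small aluminium clamp gripping a 90 x 90 wooden coaster, 40 high, origin under the coaster's centre.
- carabiner: Bystander: steel carabiner 90 x 54 x 10 lying flat, origin under its centre.

How it is judged (in metres and radians):
On the way, in this order (a step that is already met when the one before it is completed fails the run):
1. the bracket is hooked in the upright and locked home (z of bracket in the frame of seat between -0.005 and 0.0035 m and x of bracket in the frame of seat between -0.007 and 0.004 m and y of bracket in the frame of seat between -0.006 and 0.006 m and angle between the x axis of bracket and the x axis of seat, either way round below 0.12 rad and angle between bracket's own z axis and vertical below 0.12 rad), for 0.2 s.
2. every lantern present hangs on the arm of the locked bracket (all of step 1 and z of lantern1_bail in the frame of bracket between 0.014 and 0.03 m and x of lantern1_bail in the frame of bracket between -0.252 and -0.01 m and y of lantern1_bail in the frame of bracket between -0.022 and 0.022 m and angle between each of lantern1, lantern2, lantern3, lantern4's own z axis and vertical below 0.35 rad and z of lantern2_bail in the frame of bracket between 0.014 and 0.03 m and x of lantern2_bail in the frame of bracket between -0.252 and -0.01 m and y of lantern2_bail in the frame of bracket between -0.022 and 0.022 m and z of lantern3_bail in the frame of bracket between 0.014 and 0.03 m and x of lantern3_bail in the frame of bracket between -0.252 and -0.01 m and y of lantern3_bail in the frame of bracket between -0.022 and 0.022 m and z of lantern4_bail in the frame of bracket between 0.014 and 0.03 m and x of lantern4_bail in the frame of bracket between -0.252 and -0.01 m and y of lantern4_bail in the frame of bracket between -0.022 and 0.022 m), for 0.2 s.
At the end, for the whole second after the job is handed in: Bracket home: height +3.5/-5 mm of the seat, 6 mm sideways, 7 mm fore and aft, level and square to 0.12 rad. Every lantern present hangs by its crossbar on the arm between plate and lip (within 22 mm of its centre line, 14 to 30 mm above the bracket's origin), tilted under 0.35 rad, at rest (all of step 2 and linear speed of each of lantern1, lantern2, lantern3, lantern4 below 0.05 m/s and linear speed of bracket below 0.03 m/s); the robot touches nothing.
It fails at once if the pot is pushed more than 30 mm (distance of pot from where it was at the start of the episode above 0.03 m).
It fails at once if the comb is pushed more than 30 mm (distance of comb from where it was at the start of the episode above 0.03 m).
It fails at once if the clamp is pushed more than 30 mm (distance of clamp from where it was at the start of the episode above 0.03 m).
It fails at once if the carabiner is pushed more than 30 mm (distance of carabiner from where it was at the start of the episode above 0.03 m).
Of lantern1, lantern2, lantern3, lantern4 only 3 to 4 are there at a start; the rules pass over those that are not, and their reading is None.
At some moment in a run one of lantern1, lantern2, lantern3, lantern4 may be knocked a few centimetres aside while the robot is not near it.
It also fails if it takes over 200 s, if anything falls off the work surface, if the arm or the gripper's body presses on something with over 40 N, if the wrist force passes 120 N, or if a joint passes its speed limit or range.

## Working session

There is one attempt and no reset: what is moved stays moved. The work goes in short steps, Python scripts to look and compute and a tool call to move; the robot and the scene stay as the last step left them, time stands still between calls to the robot, and variables do not carry over. Pictures are saved under pics/ and viewed, about 12 in all and at most 16, crops included, and the job is handed in when it is done.

Besides the shell and the picture viewer there is one more tool, called after "Emit:" in YAML: its name, and indented under it one key for each argument. servo_tool: Moves the arm, as the interface text tells. Its arguments: {"type":"object","properties":{"steps":{"type":"array"},"newtons":{"type":"number"}},"required":["steps"]}

```bash
ls; mkdir -p pics
python3 - <<'E'
from rig import *
import cv2,numpy as np
s=status.observe();print({k:np.round(v,3) for k,v in s.items()},env.grip_depth)
for n in("scene","side"):
    p=read_camera(n);cv2.imwrite(f"pics/{n}0.png",p["color"][:,:,::-1]);print(n,p["fx"],p["fy"],p["cx"],p["cy"],np.round(p["cam_to_world"],3).tolist(),[k for k in p])
E
```

```text
pics
{'time': np.float64(0.0), 'qpos': array([-1.31 ,  0.412, -0.013,  1.597,  0.006,  1.134, -0.082]), 'joint_velocities': array([ 0.001, -0.002, -0.001,  0.001,  0.   , -0.001,  0.   ]), 'tau': array([ 1.0000e-03, -6.0061e+01,  6.8300e-01, -2.9941e+01,  1.4000e-02,
        1.1000e-02, -0.0000e+00]), 'eef_pos': array([201.679, 591.014, 230.446]), 'tool_rot': array([-5.140e-01, -3.099e+00,  3.000e-03]), 'ft_force': array([-0.454,  0.308,  0.587]), 'ft_torque': array([-0.021,  0.017,  0.01 ]), 'opening': np.float64(85.635)} 18.700000000000003
scene 390.9986389695955 390.9986389695955 274.1610662313785 210.38957312503007 [[0.816, -0.307, 0.49, 1083.391], [0.578, 0.405, -0.709, -726.516], [0.019, 0.861, 0.508, 713.335], [0.0, 0.0, 0.0, 1.0]] ['color', 'fx', 'fy', 'cx', 'cy', 'cam_to_world', 'shot']
side 524.0298992297637 524.0298992297637 262.48107876287276 206.71285657360062 [[-0.99, 0.095, -0.107, 425.535], [-0.142, -0.713, 0.687, 863.601], [-0.011, 0.695, 0.719, 1029.285], [0.0, 0.0, 0.0, 1.0]] ['color', 'fx', 'fy', 'cx', 'cy', 'cam_to_world', 'shot']
```

View pics/scene0.png

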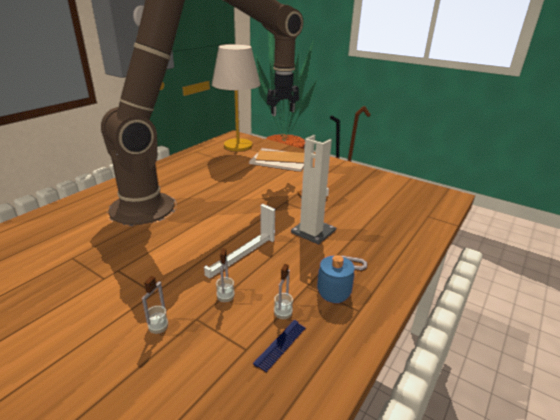

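View pics/side0.png

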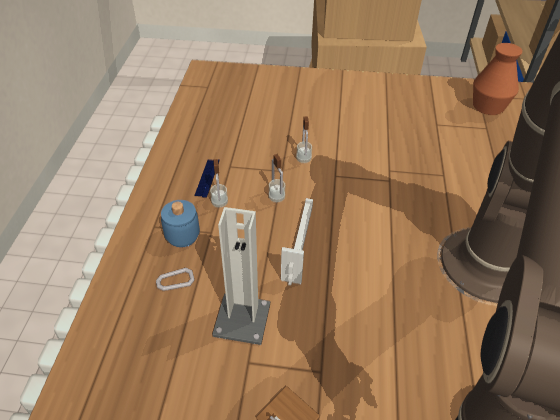

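```bash
cat > h.py <<'E'
from rig import *
import cv2,numpy as np
from scipy.spatial.transform import Rotation as R
from scipy.optimize import minimize
def box(x0,x1,y0,y1,z0,z1): return np.array([[x,y,z] for x in(x0,x1) for y in(y0,y1) for z in(z0,z1)],float)
def cyl(r,z0,z1): 
    a=np.linspace(0,2*np.pi,20); return np.array([[r*np.cos(t),r*np.sin(t),z] for t in a for z in(z0,z1)])
M={'lantern':[cyl(23,0,45),box(-3,3,-30,-24,20,114),box(-3,3,24,30,20,114),box(-3,3,-30,30,108,114),box(-6,6,-13,13,114,144)],
'bracket':[box(-260,0,-10,10,0,20),box(-10,0,-25,25,0,115),box(-260,-252,-10,10,20,30),box(0,14,-4.5,4.5,26,34),box(0,14,-4.5,4.5,70,78),box(8,14,-4,4,8,26),box(8,14,-4.5,4.5,52,70)],
'upright':[box(0,5,-30,30,0,324),box(0,45,-30,-25,0,324),box(0,45,25,30,0,324),box(-18,92,-55,55,0,12)]}
def shoot(n):
    s=status.observe();p=read_camera(n)
    if n=='wrist':
        T=np.eye(4);T[:3,:3]=R.from_rotvec(s['tool_rot']).as_matrix();T[:3,3]=s['eef_pos'];p['cam_to_world']=T@p['tool_from_camera']
    return p
def proj(p,X):
    W=np.linalg.inv(p['cam_to_world']);c=np.atleast_2d(X)@W[:3,:3].T+W[:3,3]
    return np.c_[p['cx']+p['fx']*c[:,0]/-c[:,2],p['cy']-p['fy']*c[:,1]/-c[:,2]]
def ray(p,uv):
    d=p['cam_to_world'][:3,:3]@np.array([(uv[0]-p['cx'])/p['fx'],-(uv[1]-p['cy'])/p['fy'],-1]);return p['cam_to_world'][:3,3],d/np.linalg.norm(d)
def onz(p,uv,z):
    o,d=ray(p,uv);return o+d*(z-o[2])/d[2]
def pose(v,z=0): # x y yaw
    return lambda X: X@R.from_euler('z',v[2]).as_matrix().T+[v[0],v[1],z]
def render(p,name,tf):
    m=np.zeros((420*2,560*2),np.uint8)
    for b in M[name]:
        h=cv2.convexHull(np.float32(proj(p,tf(b))*2+.5)); cv2.fillConvexPoly(m,np.int32(np.round(h*16)),1,shift=4)
    return cv2.resize(m*1.0,(560,420),interpolation=cv2.INTER_AREA)
def fit(name,v0,views,z=0,step=(10,10,.2)): # views: (p,mask)
    def c(v):
        r=0
        for p,m in views:
            q=render(p,name,pose(v,z));r+=1-np.minimum(q,m).sum()/max(1,np.maximum(q,m).sum())
        return r/len(views)
    v0=np.array(v0,float);best=None
    S=np.array([v0]+[v0+np.eye(3)[i]*step[i] for i in range(3)])
    o=minimize(c,v0,method='Nelder-Mead',options=dict(initial_simplex=S,xatol=.05,fatol=1e-4))
    S=np.array([o.x]+[o.x-np.eye(3)[i]*step[i]*.5 for i in range(3)])
    o=minimize(c,o.x,method='Nelder-Mead',options=dict(initial_simplex=S,xatol=.05,fatol=1e-4))
    return np.round(o.x,3),round(o.fun,3)
def sil(t,p):
    try: return silhouettes(t,p)
    except Exception as e: print(e);return []
E
python3 - <<'E'
from h import *
P={n:shoot(n) for n in('scene','side')}
D={}
for t in('lantern1','bracket','upright'):
    for n in P:
        D[t,n]=sil(t,P[n]);
        for d in D[t,n]: print(t,n,round(d['confidence'],2),np.round(d['centre']),d['region'].sum(),np.round(onz(P[n],d['centre'],30)))
import pickle;pickle.dump((P,D),open('d0.pkl','wb'))
for n in P:
  im=P[n]['color'][:,:,::-1].copy()
  for k,ds in D.items():
    if k[1]==n:
      for d in ds: 
        cs,_=cv2.findContours(d['region'].astype(np.uint8),cv2.RETR_EXTERNAL,cv2.CHAIN_APPROX_NONE);cv2.drawContours(im,cs,-1,(0,255,0),1)
E
```

```text
lantern1 scene 0.93 [221. 287.] 433 [ 540. -172.   30.]
lantern1 scene 0.72 [283. 297.] 730 [ 689. -108.   30.]
lantern1 scene 0.61 [154. 310.] 868 [ 468. -328.   30.]
lantern1 side 0.95 [277. 184.] 505 [ 545. -182.   30.]
lantern1 side 0.85 [219. 193.] 516 [ 699. -127.   30.]
lantern1 side 0.81 [304. 146.] 399 [ 486. -356.   30.]
bracket scene 0.77 [260. 240.] 1053 [492.  56.  30.]
bracket side 0.74 [296. 255.] 1257 [470.  60.  30.]
upright scene 0.96 [314. 193.] 2599 [469. 420.  30.]
upright side 0.59 [239. 288.] 4974 [591. 174.  30.]
```

Run:
```python
from h import *
import pickle;P,D=pickle.load(open('d0.pkl','rb'))
V={n:(P[n],D) for n in P}
def both(t,i,j): return [(P['scene'],D[t,'scene'][i]['region']*1.),(P['side'],D[t,'side'][j]['region']*1.)]
out={}
for i,g in enumerate([(540,-180),(692,-118),(476,-342)]):
    r=[fit('lantern',(*g,y),both('lantern1',i,i)) for y in(-.8,0,.8,1.57)]
    out['L%d'%i]=min(r,key=lambda r:r[1]);print(i,r)
for y in(1.2,1.6): print('br',fit('bracket',(495,100,y),both('bracket',0,0)));print('up',fit('upright',(570,170,y),both('upright',0,0)))
```

```text
0 [(array([ 5.47515e+02, -1.66687e+02, -1.78000e-01]), np.float64(0.336)), (array([ 5.46798e+02, -1.65479e+02, -2.41000e-01]), np.float64(0.337)), (array([ 545.756, -165.204,    0.606]), np.float64(0.213)), (array([ 545.912, -164.678,    0.597]), np.float64(0.214))]
1 [(array([ 7.00734e+02, -1.26346e+02,  2.19000e-01]), np.float64(0.106)), (array([ 7.00637e+02, -1.26330e+02,  2.11000e-01]), np.float64(0.105)), (array([ 701.508, -125.698,    0.793]), np.float64(0.235)), (array([ 7.00593e+02, -1.26357e+02,  2.13000e-01]), np.float64(0.105))]
2 [(array([ 4.86087e+02, -3.37341e+02,  2.17000e-01]), np.float64(0.134)), (array([ 4.85826e+02, -3.36835e+02,  2.05000e-01]), np.float64(0.133)), (array([ 4.85956e+02, -3.36861e+02,  2.11000e-01]), np.float64(0.133)), (array([ 486.32 , -337.424,    1.711]), np.float64(0.353))]
br (array([476.508, 119.88 ,   1.484]), np.float64(0.12))
up (array([573.81 , 201.405,   1.574]), np.float64(0.072))
br (array([476.498, 120.517,   1.487]), np.float64(0.117))
up (array([573.792, 201.36 ,   1.571]), np.float64(0.072))
```

```bash
cat >> h.py <<'E'
def go(x,y,z,deg,tilt=None):
    s=status.observe();Rc=R.from_rotvec(s['tool_rot']);t=np.radians(deg)
    c,n=np.cos(t),np.sin(t);Rt=R.from_matrix(np.array([[c,n,0],[n,-c,0],[0,0,-1.]]))
    print('now',round(float(s['time']),2),np.round(s['eef_pos'],1),'F',np.round(s['ft_force'],1),'open',round(float(s['opening']),1))
    print('go',np.round(Rc.inv().apply(np.array([x,y,z])-s['eef_pos']),1),np.round((Rc.inv()*Rt).as_rotvec(),3))
E
python3 -c "
from h import *
go(470,45,230,85.2)"
```

```text
now 0.5 [201.8 591.5 231.3] F [ 0.5  0.2 -0.5] open 85.3
go [-430.3 -430.6    1.3] [-0.     0.     1.326]
```

Emit:
servo_tool:
  steps:
    - [-143,-143,0,0,0,0,1]
    - [-143,-143,0,0,0,0,1]
    - [-143,-143,0,0,0,0,1]
    - [-143,-143,0,0,0,0,1]
    - [-143,-143,0,0,0,0,1]

```text
time: 0.92
eef_pos: [292.1, 407.3, 231.4]
tool_rot: [0.516, 3.099, -0.0]
ft_force: [1.6, 0.0, 0.8]
opening: 85.0
```

Emit:
servo_tool:
  steps:
    - [-143,-143,0,0,0,0,1]
    - [-143,-143,0,0,0,0,1]
    - [-143,-143,0,0,0,0,1]
    - [-143,-143,0,0,0,0,1]
    - [-143,-143,0,0,0,0,1]

```text
time: 1.33
eef_pos: [381.7, 223.3, 231.8]
tool_rot: [0.517, 3.098, 0.001]
ft_force: [1.2, 0.2, -0.0]
opening: 85.6
```

Emit:
servo_tool:
  steps:
    - [-143,-143,0,0,0,0,1]
    - [-143,-143,0,0,0,0,1]
    - [-143,-143,0,0,0,0,1]
    - [-143,-143,0,0,0,0,1]
    - [-143,-143,0,0,0,0,1]

```text
time: 1.75
eef_pos: [471.3, 39.2, 232.4]
tool_rot: [0.517, 3.096, 0.002]
ft_force: [-0.0, 0.5, 0.7]
opening: 85.7
```

Emit:
servo_tool:
  steps:
    - [0,0,0,0,0,0.442,1]
    - [0,0,0,0,0,0.442,1]
    - [0,0,0,0,0,0.442,1]
    - [0,0,0,0,0,0.442,1]
    - [0,0,0,0,0,0.442,1]

```text
time: 2.17
eef_pos: [471.4, 39.1, 232.5]
tool_rot: [1.189, 2.906, 0.003]
ft_force: [-0.8, 0.8, 0.5]
opening: 85.4
```

Emit:
servo_tool:
  steps:
    - [0,0,0,0,0,0.442,1]
    - [0,0,0,0,0,0.442,1]
    - [0,0,0,0,0,0.442,1]
    - [0,0,0,0,0,0.442,1]
    - [0,0,0,0,0,0.442,1]

```text
time: 2.58
eef_pos: [471.4, 39.2, 232.6]
tool_rot: [1.797, 2.575, 0.004]
ft_force: [0.7, -0.1, -0.7]
opening: 85.5
```

Emit:
servo_tool:
  steps:
    - [0,0,0,0,0,0.442,1]
    - [0,0,0,0,0,0.442,1]
    - [0,0,0,0,0,0.442,1]
    - [0,0,0,0,0,0.442,1]
    - [0,0,0,0,0,0.442,1]

```text
time: 3.0
eef_pos: [471.4, 39.3, 232.7]
tool_rot: [2.316, 2.12, 0.005]
ft_force: [-0.9, 0.7, 0.2]
opening: 85.2
```

Works well. Wrist look with a model fit.

Run:
```python
from h import *
p=shoot('wrist');cv2.imwrite('pics/w1.png',p['color'][:,:,::-1]);print(p['fx'],np.round(p['tool_from_camera'],2).tolist())
b=sil('bracket',p);print([(d['confidence'],d['centre'],d['region'].sum()) for d in b])
if b: print(fit('bracket',(476.5,120,1.487),[(p,b[0]['region']*1.)]))
go(470,45,60,85.2)
```

```text
319.96330778687496 [[0.0, 0.96, 0.28, 71.36], [1.0, -0.0, 0.0, 1.04], [0.0, 0.28, -0.96, -142.0], [0.0, 0.0, 0.0, 1.0]]
[(0.7, [275.3, 187.6], np.int64(4590))]
(array([476.661, 120.539,   1.489]), np.float64(0.036))
now 3.1 [471.4  39.3 232.7] F [ 0.2 -0.5  0.1] open 85.1
go [  5.3  -2.4 172.7] [ 0.003 -0.001 -0.   ]
```

View pics/w1.png

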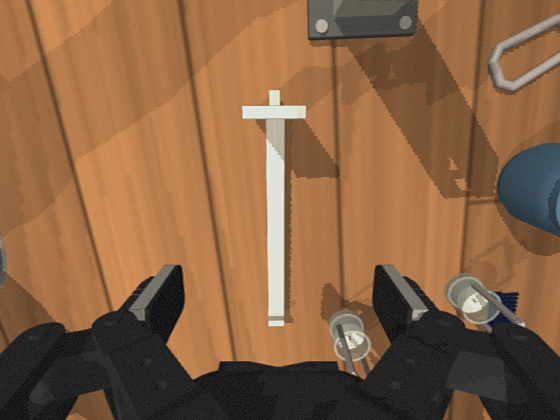

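Emit:
servo_tool:
  steps:
    - [0,-1.5,150,0.003,0,0,0]
    - [0,-1.5,150,0.003,0,0,0]
    - [0,-1.5,150,0.003,0,0,0]
    - [0,-1.5,150,0.003,0,0,0]
    - [0,-1.5,150,0.003,0,0,0]
  newtons: 60

```text
time: 3.52
eef_pos: [466.9, 39.2, 78.4]
tool_rot: [-2.305, -2.128, 0.011]
ft_force: [0.7, 0.1, 0.8]
opening: 42.5
```

Emit:
servo_tool:
  steps:
    - [0,0,40,0,0,0,0]
    - [0,0,78,0,0,0,0]
    - [0,0,78,0,0,0,0]
    - [0,0,78,0,0,0,0]
    - [0,0,78,0,0,0,0]

```text
time: 3.93
eef_pos: [467.4, 39.2, 1.5]
tool_rot: [-2.303, -2.131, 0.009]
ft_force: [-0.7, -0.0, 0.0]
opening: 42.8
```

Run:
```python
from h import *
go(470,38.8,4,85.3)
```

```text
now 3.93 [467.4  39.2   1.5] F [-0.7 -0.   0. ] open 42.8
go [-0.2  2.6 -2.5] [-0.007  0.001  0.004]
```

Emit:
servo_tool:
  steps:
    - [0,2.6,-2.5,-0.007,0.001,0.004,0]
    - [0,2.6,-2.5,-0.007,0.001,0.004,0]
    - [0,2.6,-2.5,-0.007,0.001,0.004,-1]
    - [0,2.6,-2.5,-0.007,0.001,0.004,-1]
    - [0,2.6,-2.5,-0.007,0.001,0.004,-1]
  newtons: 70

```text
time: 4.35
eef_pos: [470.0, 39.3, 4.8]
tool_rot: [-2.31, -2.129, -0.001]
ft_force: [-3.6, 0.6, 12.5]
opening: 18.3
```

Emit:
servo_tool:
  steps:
    - [0,0,0,0,0,0,-1]
    - [0,0,0,0,0,0,-1]
    - [0,0,0,0,0,0,-1]
    - [0,0,0,0,0,0,-1]

```text
time: 4.68
eef_pos: [469.8, 39.4, 4.9]
tool_rot: [-2.309, -2.129, -0.001]
ft_force: [-1.3, 1.0, 2.9]
opening: 18.1
```

Emit:
servo_tool:
  steps:
    - [0,0,-20,0,0,0,-1]
    - [0,0,-60,0,0,0,-1]
    - [0,0,-100,0,0,0,-1]
    - [0,0,-140,0,0,0,-1]
    - [0,0,-140,0,0,0,-1]

```text
time: 5.1
eef_pos: [473.6, 39.2, 150.9]
tool_rot: [2.308, 2.126, 0.014]
ft_force: [2.0, -0.1, -3.2]
opening: 18.2
```

Run:
```python
from h import *
print(status.observe()['tool_rot'])
go(574,75,241,90)
```

```text
[2.30812722 2.12580912 0.01437794]
now 5.1 [473.6  39.2 150.9] F [ 2.  -0.1 -3.2] open 18.2
go [ 44.3  97.9 -89.1] [ 0.009 -0.004 -0.082]
```

Emit:
servo_tool:
  steps:
    - [0,0,-92,0,0,0,-1]
    - [0,0,-92,0,0,0,-1]
    - [0,0,-92,0,0,0,-1]
    - [0,0,-92,0,0,0,-1]

```text
time: 5.43
eef_pos: [474.8, 39.1, 246.0]
tool_rot: [2.306, 2.124, 0.024]
ft_force: [0.0, 0.1, -4.2]
opening: 18.2
```

Emit:
servo_tool:
  steps:
    - [40,98,0,0,0,-0.082,-1]
    - [40,98,0,0,0,-0.082,-1]
    - [40,98,0,0,0,-0.082,-1]
    - [40,98,0,0,0,-0.082,-1]
    - [40,98,0,0,0,-0.082,-1]

```text
time: 5.85
eef_pos: [575.4, 71.1, 244.6]
tool_rot: [2.217, 2.218, 0.017]
ft_force: [-0.8, -0.1, -3.9]
opening: 18.1
```

Run:
```python
from h import *
P=[shoot(n) for n in('wrist','scene','side')]
go(574,80,241,90)
cv2.imwrite('pics/w2.png',np.hstack([P[1]['color'][80:320,180:420,::-1],P[2]['color'][150:390,150:390,::-1]]).repeat(1,0))
cv2.imwrite('pics/w3.png',P[0]['color'][:,:,::-1])
s=status.observe();Tt=R.from_rotvec(s['tool_rot'])
import pickle;pickle.dump((P,s),open('d1.pkl','wb'))
vb,vu=[],[]
for i,p in enumerate(P):
    b=sil('bracket',p);u=sil('upright',p)
    print(i,[(round(d['confidence'],2),d['region'].sum()) for d in b],[(round(d['confidence'],2),d['region'].sum()) for d in u])
    if b: vb.append((p,b[0]['region']*1.))
    if u: vu.append((p,u[0]['region']*1.))
for z in(228,232,236,240):
    print(z,'br all',fit('bracket',(574,162,1.571),vb,z,(5,5,.05)),'wrist',fit('bracket',(574,162,1.571),vb[:1],z,(5,5,.05)))
print([fit('upright',(574,201,1.571),[v],0,(5,5,.05)) for v in vu],fit('upright',(574,201,1.571),vu,0,(5,5,.05)))
```

```text
now 6.0 [574.3  70.2 246.3] F [ 0.  -0.1 -3.1] open 18.2
go [ 9.7 -0.4  5.4] [ 0.013 -0.005 -0.001]
0 [(0.96, np.int64(70530))] [(0.59, np.int64(380))]
1 [(0.75, np.int64(951))] [(0.96, np.int64(2260)), (0.63, np.int64(604))]
2 [] [(0.55, np.int64(5048))]
228 br all (array([579.294, 155.463,   1.492]), np.float64(0.406)) wrist (array([576.454, 154.963,   1.571]), np.float64(0.294))
232 br all (array([577.259, 153.411,   1.528]), np.float64(0.342)) wrist (array([576.382, 153.764,   1.572]), np.float64(0.213))
236 br all (array([576.56 , 152.4  ,   1.557]), np.float64(0.263)) wrist (array([576.379, 152.571,   1.571]), np.float64(0.11))
240 br all (array([576.697, 151.827,   1.565]), np.float64(0.24)) wrist (array([576.715, 151.849,   1.563]), np.float64(0.101))
[(array([573.807, 201.866,   1.572]), np.float64(0.955)), (array([576.848, 199.646,   1.606]), np.float64(0.186)), (array([573.015, 199.92 ,   1.536]), np.float64(0.062))] (array([573.815, 201.097,   1.557]), np.float64(0.404))
```

View pics/w2.png

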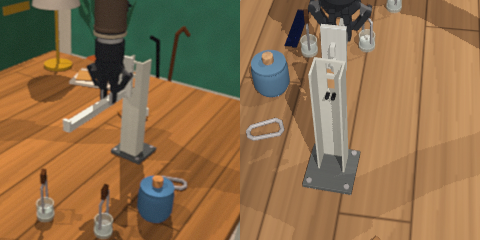

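View pics/w3.png

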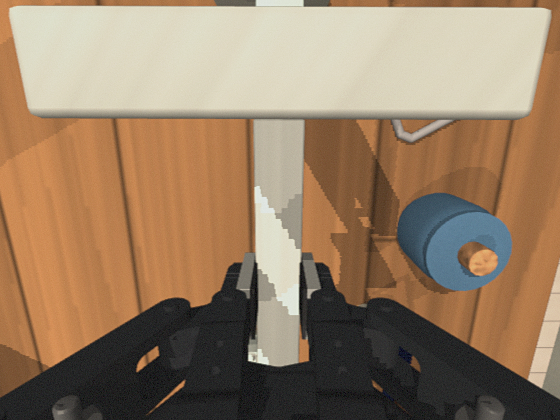

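Run:
```python
from h import *
import pickle;P,s=pickle.load(open('d1.pkl','rb'))
# foot from w1
im=cv2.imread('pics/w1.png');T=np.eye(4);T[:3,:3]=R.from_rotvec([2.316,2.12,.005]).as_matrix();T[:3,3]=[471.4,39.3,232.7]
p1=dict(P[0]);p1['cam_to_world']=T@P[0]['tool_from_camera']
for uv in((308,38),(417,34),(308,5),(321,26),(405,22)): print(uv,np.round(onz(p1,uv,12),1))
for v in((574,201,1.571),): print(np.round(proj(p1,pose(v)(box(-18,92,-55,55,0,12))),0).tolist())
# bracket pitch fit; wrist rows<235
p=P[0];b=[d for d in [silhouettes('bracket',p)] ] if 0 else None
c=p['color'].astype(int);m=((c[:,:,2]>140)&(abs(c[:,:,0]-c[:,:,2])<60)).astype(float)[:235]
m[:, :]*=1
tf=lambda v:(lambda X:X@(R.from_euler('z',v[2])*R.from_euler('yx',[v[4],v[5]])).as_matrix().T+[v[0],v[1],v[3]])
def cost(v):
    q=render(p,'bracket',tf(v))[:235];return 1-np.minimum(q,m).sum()/np.maximum(q,m).sum()
v0=np.array([576,152,1.571,240,0,0.]);st=[4,4,.03,4,.03,.02]
for k in range(3):
    S=np.vstack([v0]+[v0+np.eye(6)[i]*st[i]*(-1)**k for i in range(6)])
    o=minimize(cost,v0,method='Nelder-Mead',options=dict(initial_simplex=S,maxiter=500,xatol=.02,fatol=1e-5));v0=o.x
print(np.round(v0,3),o.fun)
print('tool pitch/roll', R.from_rotvec(s['tool_rot']).as_matrix().round(4).tolist(),s['eef_pos'])
```

```text
(308, 38) [516.7 185.8  12. ]
(417, 34) [627.4 179.7  12. ]
(308, 5) [518.5 215.2  12. ]
(321, 26) [530.4 195.5  12. ]
(405, 22) [615.  191.7  12. ]
[[414.0, 33.0], [419.0, 30.0], [309.0, 43.0], [310.0, 41.0], [417.0, -95.0], [423.0, -103.0], [302.0, -83.0], [303.0, -90.0]]
[ 5.76874e+02  1.51865e+02  1.56700e+00  2.38412e+02 -0.00000e+00
 -1.40000e-02] 0.08682382774368014
tool pitch/roll [[0.0009, 0.9999, 0.0126], [1.0, -0.0009, 0.0053], [0.0053, 0.0126, -0.9999]] [574.33709555  70.24733282 246.31374002]
```

Emit:
servo_tool:
  steps:
    - [10,-90,-50,0.013,-0.005,0,-1]
    - [20,-90,-90,0.013,-0.005,0,-1]
    - [30,-90,-150,0.013,-0.005,0,-1]
    - [30,-90,-170,0.013,-0.005,0,-1]
    - [30,-90,-170,0.013,-0.005,0,-1]

```text
time: 6.72
eef_pos: [481.5, 99.7, 419.3]
tool_rot: [2.221, 2.221, 0.007]
ft_force: [1.5, 1.6, -2.4]
opening: 18.0
```

Emit:
servo_tool:
  steps:
    - [0,0,-10,0,0,0,-1]
    - [0,0,-10,0,0,0,-1]
    - [0,0,-10,0,0,0,-1]

```text
time: 6.97
eef_pos: [481.5, 99.5, 429.3]
tool_rot: [2.221, 2.221, 0.009]
ft_force: [0.4, -0.0, -4.6]
opening: 18.5
```

Run:
```python
from h import *
p=shoot('wrist');cv2.imwrite('pics/w4.png',p['color'][:,:,::-1])
import pickle;pickle.dump(p,open('d2.pkl','wb'))
print(status.observe()['tool_rot'],np.round(proj(p,pose((574,201,1.571))(box(0,45,-30,30,324,324)))).tolist())
go(574,80,241,90)
```

```text
[-2.22176522 -2.22101004 -0.00546273] [[447.0, 75.0], [447.0, 75.0], [363.0, 75.0], [363.0, 75.0], [456.0, 3.0], [456.0, 3.0], [368.0, 3.0], [368.0, 3.0]]
now 7.02 [481.1  99.4 428.1] F [-0.6 -0.9 -4. ] open 18.4
go [-19.8  92.5 187.2] [ 0.002 -0.003 -0.   ]
```

View pics/w4.png

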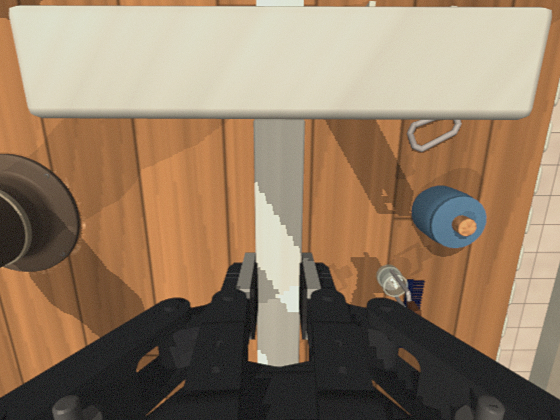

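Emit:
servo_tool:
  steps:
    - [80,0,0,0,0,0,-1]
    - [80,0,0,0,0,0,-1]
    - [80,0,0,0,0,0,-1]
    - [80,0,0,0,0,0,-1]

```text
time: 7.35
eef_pos: [480.2, 181.7, 425.2]
tool_rot: [-2.216, -2.225, 0.003]
ft_force: [-0.7, -2.3, -4.2]
opening: 18.2
```

Run:
```python
from h import *
p=shoot('wrist')
import pickle;pickle.dump(p,open('d2.pkl','wb'))
q=proj(p,pose((574,201,1.571))(box(0,45,-30,30,324,324)));print(np.round(q).tolist())
u0,v0=340,110;cv2.imwrite('pics/w5.png',cv2.resize(p['color'][v0:v0+100,u0:u0+130,::-1],None,fx=6,fy=6,interpolation=cv2.INTER_NEAREST))
```

```text
[[437.0, 188.0], [437.0, 188.0], [360.0, 188.0], [360.0, 188.0], [446.0, 128.0], [446.0, 128.0], [364.0, 128.0], [364.0, 128.0]]
```

View pics/w5.png

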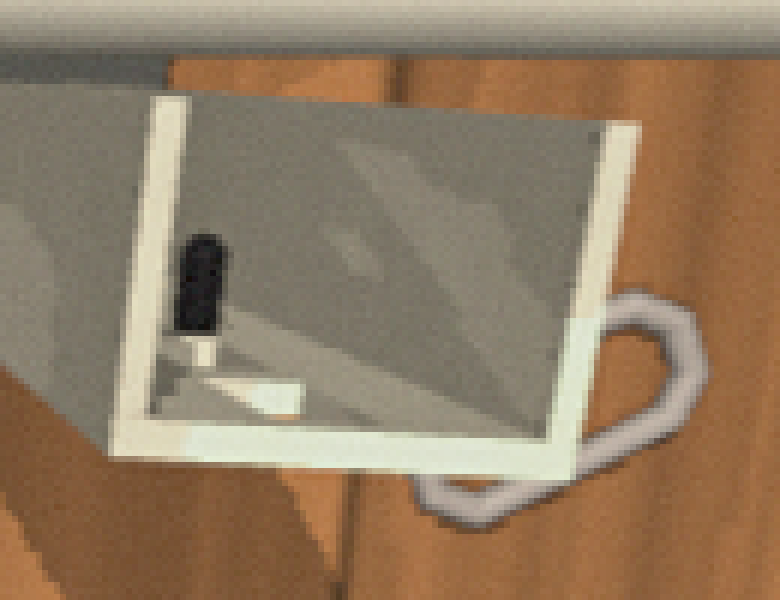

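Run:
```python
from h import *
import pickle;p=pickle.load(open('d2.pkl','rb'))
a=[onz(p,(340+u/6-.0,110+v/6),324) for u,v in((110,457),(575,481),(150,97),(640,122))]
print(np.round(a,1))
f=a[1]-a[0];print('len',np.hypot(*f[:2]),'yaw',np.arctan2(f[1],f[0])+np.pi/2,'mid',(a[0]+a[1])/2)
for i,j in((0,2),(1,3)):
    d=a[j]-a[i];print(np.hypot(*d[:2]),np.arctan2(d[1],d[0]))
print(status.observe()['eef_pos'],R.from_rotvec(status.observe()['tool_rot']).as_matrix().round(4).tolist())
```

```text
[[542.9 202.5 324. ]
 [603.2 199.7 324. ]
 [544.4 247.4 324. ]
 [604.8 244.7 324. ]]
len 60.392534267827315 yaw 1.5229336282193238 mid [573.05738598 201.09823031 324.        ]
44.884607379722084 1.5362521104081446
45.054237104904686 1.536308052492302
[480.67254962 179.60317517 425.79531245] [[-0.001, 1.0, -0.0009], [1.0, 0.001, -0.0007], [-0.0007, -0.0009, -1.0]]
```

Emit:
servo_tool:
  steps:
    - [-95,0,0,0,0,0,-1]
    - [-95,0,0,0,0,0,-1]
    - [-95,0,0,0,0,0,-1]
    - [-95,0,0,0,0,0,-1]

```text
time: 7.73
eef_pos: [480.7, 77.8, 425.5]
tool_rot: [2.231, 2.211, -0.003]
ft_force: [0.2, -0.5, -2.4]
opening: 18.5
```

Emit:
servo_tool:
  steps:
    - [0,87,185,0,0,0.038,-1]
    - [0,87,185,0,0,0.038,-1]
    - [0,87,185,0,0,0.038,-1]
    - [0,87,185,0,0,0.038,-1]
    - [0,87,185,0,0,0.038,-1]

```text
time: 8.15
eef_pos: [567.5, 75.4, 237.5]
tool_rot: [2.275, 2.167, -0.006]
ft_force: [-0.3, 0.3, -3.0]
opening: 18.2
```

Run:
```python
from h import *
go(568.6,89.8,240.9,87.8)
print(status.observe()['tool_rot'])
```

```text
now 8.15 [567.5  75.4 237.5] F [-0.3  0.3 -3. ] open 18.2
go [14.5  0.4 -3.5] [-0.002  0.003 -0.01 ]
[ 2.27468003  2.16674395 -0.00567904]
```

Emit:
servo_tool:
  steps:
    - [14.5,0.4,-3.5,-0.002,0.003,-0.01,-1]
    - [14.5,0.4,-3.5,-0.002,0.003,-0.01,-1]
    - [14.5,0.4,-3.5,-0.002,0.003,-0.01,-1]
    - [14.5,0.4,-3.5,-0.002,0.003,-0.01,-1]
    - [14.5,0.4,-3.5,-0.002,0.003,-0.01,-1]

```text
time: 8.57
eef_pos: [569.0, 89.4, 242.8]
tool_rot: [2.264, 2.177, 0.004]
ft_force: [0.6, -0.4, -3.0]
opening: 18.1
```

Run:
```python
from h import *
go(568.6,89.8,240.9,87.8)
s=status.observe();Rt=R.from_rotvec(s['tool_rot']).as_matrix()
# bracket axes from tool: x=tool x, y=-tool y, z=-tool z
B=np.c_[Rt[:,0],-Rt[:,1],-Rt[:,2]];o=s['eef_pos']+B@[81.4,0,-4.9];print('bracket pred',o.round(1))
p=read_camera('scene');a,b=180,80;k=4
im=cv2.resize(p['color'][b:b+130,a:a+190,::-1],None,fx=k,fy=k,interpolation=cv2.INTER_CUBIC)
def dr(X,col):
    h=cv2.convexHull(np.float32((proj(p,X)-[a,b]+.5)*k));cv2.polylines(im,[np.int32(h)],True,col,1)
for x in M['bracket']: dr(x@B.T+o,(0,0,255))
U=pose((572.9,201.1,1.532))
for x in M['upright'][:1]+[box(0,0,-7.5,7.5,241,274),box(0,0,-7.5,7.5,285,318)]: dr(U(x),(0,255,0))
cv2.imwrite('pics/s6.png',im)
```

```text
now 8.57 [569.   89.4 242.8] F [ 0.6 -0.4 -3. ] open 18.1
go [ 0.4 -0.4  1.9] [ 0.002 -0.002 -0.001]
bracket pred [572.2 170.7 238. ]
```

View pics/s6.png

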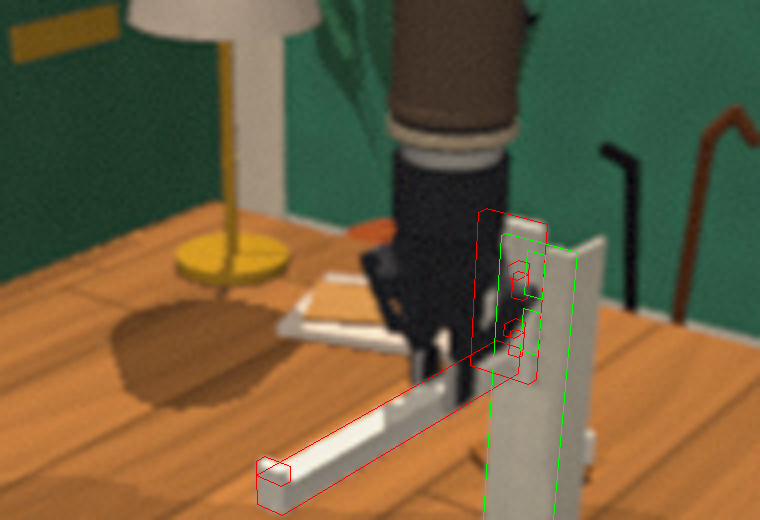

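Emit:
servo_tool:
  steps:
    - [0.4,-0.4,1.9,0.002,-0.002,-0.001,-1]
    - [7,-0.4,1.9,0.002,-0.002,-0.001,-1]
    - [14,-0.4,1.9,0.002,-0.002,-0.001,-1]
    - [14,-0.4,1.9,0.002,-0.002,-0.001,-1]

```text
time: 8.95
eef_pos: [569.0, 106.1, 241.0]
tool_rot: [-2.26, -2.181, -0.002]
ft_force: [0.8, 0.6, -3.6]
opening: 18.0
```

Run:
```python
from h import *
go(569.8,119.8,240.9,87.8)
```

```text
now 8.95 [569.  106.1 241. ] F [ 0.8  0.6 -3.6] open 18.0
go [13.8  0.3  0.1] [ 0.    -0.001  0.003]
```

Emit:
servo_tool:
  steps:
    - [3,0.3,0.1,0,0,0.003,-1]
    - [6,0.3,0.1,0,0,0.003,-1]
    - [9,0.3,0.1,0,0,0.003,-1]
    - [9,0.3,0.1,0,0,0.003,-1]
    - [9,0.3,0.1,0,0,0.003,-1]

```text
time: 9.37
eef_pos: [569.6, 115.2, 240.7]
tool_rot: [-2.263, -2.178, -0.001]
ft_force: [0.4, 0.2, -3.2]
opening: 17.9
```

Run:
```python
from h import *
go(569.8,119.8,240.9,87.8)
```

```text
now 9.37 [569.6 115.2 240.7] F [ 0.4  0.2 -3.2] open 17.9
go [ 4.6  0.  -0.2] [ 0.    -0.001  0.   ]
```

Emit:
servo_tool:
  steps:
    - [2,0,0,0,0,0,-1]
    - [4,0,0,0,0,0,-1]
    - [6,0,0,0,0,0,-1]
    - [6,0,0,0,0,0,-1]

```text
time: 9.7
eef_pos: [569.7, 120.0, 240.7]
tool_rot: [2.264, 2.177, -0.001]
ft_force: [-0.5, -4.8, -3.0]
opening: 18.2
```

Run:
```python
from h import *
go(569.8,119.8,240.9,87.8)
```

```text
now 9.7 [569.7 120.  240.7] F [-0.5 -4.8 -3. ] open 18.2
go [-0.2  0.1 -0.2] [-0.     0.001 -0.001]
```

Emit:
servo_tool:
  steps:
    - [-0.5,0,4,0,0,0,-1]
    - [-0.5,0,8,0,0,0,-1]
    - [-0.5,0,12,0,0,0,-1]
    - [-0.5,0,15,0,0,0,-1]
    - [-0.5,0,15,0,0,0,-1]

```text
time: 10.12
eef_pos: [569.9, 119.1, 225.7]
tool_rot: [2.265, 2.176, -0.001]
ft_force: [-0.8, -3.2, 4.4]
opening: 18.4
```

Run:
```python
from h import *
go(569.8,119.8,219.9,87.8);print(status.observe()['tool_rot'])
```

```text
now 10.12 [569.9 119.1 225.7] F [-0.8 -3.2  4.4] open 18.4
go [ 0.7 -0.2  5.8] [ 0.     0.001 -0.001]
[ 2.26487486e+00  2.17627993e+00 -6.05710008e-04]
```

Emit:
servo_tool:
  steps:
    - [0,0,0,0,0,0,-0.2]
    - [0,0,0,0,0,0,0]
    - [0,0,0,0,0,0,0]
    - [0,0,0,0,0,0,0]

```text
time: 10.45
eef_pos: [570.0, 119.6, 225.7]
tool_rot: [2.264, 2.177, -0.0]
ft_force: [0.5, 0.2, -0.3]
opening: 42.4
```

Emit:
servo_tool:
  steps:
    - [0,0,-40,0,0,0,0]
    - [0,0,-80,0,0,0,0]
    - [0,0,-120,0,0,0,0]
    - [0,0,-160,0,0,0,0]
    - [0,0,-160,0,0,0,0]

```text
time: 10.87
eef_pos: [572.5, 119.7, 394.0]
tool_rot: [2.261, 2.174, 0.017]
ft_force: [0.7, -0.0, 0.8]
opening: 42.5
```

Emit:
servo_tool:
  steps:
    - [40,0,0,0,0,0,-1]
    - [75.5,0,0,0,0,0,-1]
    - [75.5,0,0,0,0,0,-1]
    - [75.5,0,0,0,0,0,-1]
    - [75.5,0,0,0,0,0,-1]

```text
time: 11.28
eef_pos: [575.4, 195.0, 393.9]
tool_rot: [2.26, 2.174, 0.015]
ft_force: [-0.1, -0.3, 0.7]
opening: -0.0
```

Run:
```python
from h import *
go(572.6,195.6,345,87.8)
p=shoot('scene');cv2.imwrite('pics/s7.png',cv2.resize(p['color'][90:290,180:400,::-1],None,fx=3,fy=3))
```

```text
now 11.28 [575.4 195.  393.9] F [-0.1 -0.3  0.7] open -0.0
go [ 0.3 -3.4 48.9] [ 0.011 -0.003 -0.   ]
```

View pics/s7.png

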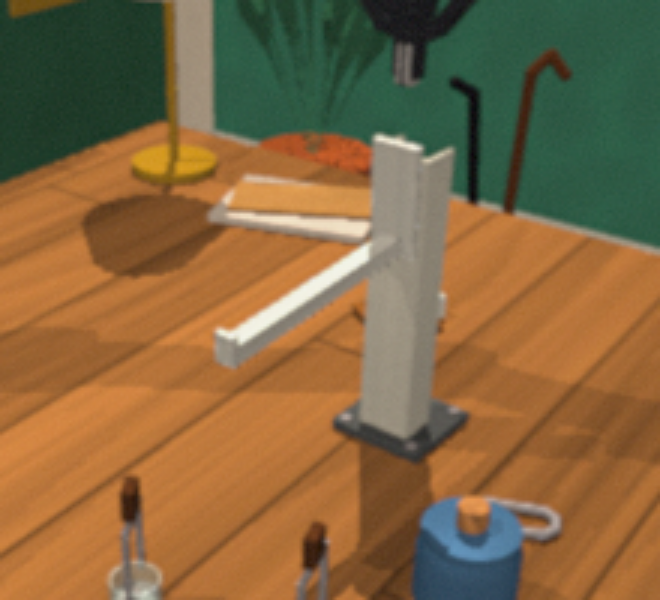

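Hooked and hanging on the jaws. Now come down over the plate top and press.

Emit:
servo_tool:
  steps:
    - [0.3,-3.4,45,0.011,-0.003,0,-1]
    - [0.3,-3.4,45,0.011,-0.003,0,-1]
    - [0.3,-3.4,45,0.011,-0.003,0,-1]
    - [0.3,-3.4,45,0.011,-0.003,0,-1]

```text
time: 11.67
eef_pos: [573.1, 194.0, 350.2]
tool_rot: [2.267, 2.175, 0.001]
ft_force: [0.3, 0.4, -0.1]
opening: 0.0
```

Run:
```python
from h import *
go(572.6,195.6,338,87.8)
```

```text
now 11.67 [573.1 194.  350.2] F [ 0.3  0.4 -0.1] open 0.0
go [ 1.6 -0.5 12.2] [ 0.001 -0.    -0.003]
```

Emit:
servo_tool:
  steps:
    - [1.5,0,7,0,0,0,-1]
    - [1.5,0,11,0,0,0,-1]
    - [1.5,0,13,0,0,0,-1]
    - [1.5,0,15,0,0,0,-1]
    - [1.5,0,15,0,0,0,-1]

```text
time: 12.08
eef_pos: [574.3, 195.6, 337.2]
tool_rot: [2.266, 2.174, 0.007]
ft_force: [0.9, -0.5, 6.1]
opening: 0.4
```

Emit:
servo_tool:
  steps:
    - [0,0,2,0,0,0,-1]
    - [0,0,3,0,0,0,-1]
    - [0,0,3,0,0,0,-1]

```text
time: 12.33
eef_pos: [575.5, 195.7, 336.3]
tool_rot: [2.265, 2.173, 0.013]
ft_force: [-0.2, -0.2, 7.2]
opening: -0.1
```

Emit:
servo_tool:
  steps:
    - [0,-2.5,3,0.01,0,0,-1]
    - [0,-2.5,4,0.01,0,0,-1]
    - [0,-2.5,5,0.01,0,0,-1]
    - [0,-2.5,5,0.01,0,0,-1]

```text
time: 12.67
eef_pos: [574.1, 196.0, 333.0]
tool_rot: [-2.265, -2.173, -0.008]
ft_force: [1.8, 0.0, 5.9]
opening: -0.2
```

Emit:
servo_tool:
  steps:
    - [0,-1.5,3,0.008,0,0,-1]
    - [0,-1.5,5,0.008,0,0,-1]
    - [0,-1.5,6,0.008,0,0,-1]
    - [0,-1.5,6,0.008,0,0,-1]

```text
time: 13.0
eef_pos: [573.6, 196.3, 329.5]
tool_rot: [-2.261, -2.169, -0.006]
ft_force: [-1.5, -0.1, 13.2]
opening: -0.2
```

Emit:
servo_tool:
  steps:
    - [0,0,3,0,0,0,-1]
    - [0,0,4,0,0,0,-1]
    - [0,0,4,0,0,0,-1]

```text
time: 13.25
eef_pos: [574.5, 196.4, 329.3]
tool_rot: [-2.262, -2.17, -0.014]
ft_force: [-6.5, -1.6, 22.4]
opening: 0.1
```

Emit:
servo_tool:
  steps:
    - [0,0,0,0,0,0,-1]
    - [0,0,-40,0,0,0,-1]
    - [0,0,-70,0,0,0,-1]
    - [0,0,-70,0,0,0,-1]

```text
time: 13.58
eef_pos: [576.2, 195.5, 405.4]
tool_rot: [-2.264, -2.171, -0.026]
ft_force: [1.1, -0.6, 0.1]
opening: -0.1
```

Run:
```python
from h import *
P=[shoot('scene'),shoot('side'),shoot('wrist')]
go(545,-165,250,124)
p=P[0];a,b=180,80;k=4
im=cv2.resize(p['color'][b:b+150,a:a+190,::-1],None,fx=k,fy=k,interpolation=cv2.INTER_CUBIC)
def dr(X,col):
    h=cv2.convexHull(np.float32((proj(p,X)-[a,b]+.5)*k));cv2.polylines(im,[np.int32(h)],True,col,1)
U=pose((572.9,201.1,1.532),215)
for x in M['bracket'][:3]: dr(U(x),(0,0,255))
cv2.imwrite('pics/s8.png',im)
D=[sil('lantern1',q) for q in P[:2]]
for d in D: print([(round(x['confidence'],2),np.round(x['centre']).tolist()) for x in d])
import itertools
for g in((545,-165,.6),(700,-126,.21),(486,-337,.21)):
    vs=[]
    for q,d in zip(P,D):
        c=proj(q,[g[0],g[1],60])[0]
        if d: 
            x=min(d,key=lambda x:np.linalg.norm(x['centre']-c))
            if np.linalg.norm(x['centre']-c)<30: vs.append((q,x['region']*1.))
    print(len(vs),fit('lantern',g,vs))
```

```text
now 13.73 [574.2 195.7 398.9] F [ 0.5 -0.3 -0.6] open -0.3
go [-363.2  -14.3  144.8] [ 0.004 -0.011 -0.635]
[(0.93, [223.0, 283.0]), (0.78, [157.0, 309.0])]
[(0.78, [279.0, 185.0]), (0.62, [219.0, 194.0]), (0.62, [303.0, 144.0])]
2 (array([ 546.952, -165.465,    0.555]), np.float64(0.159))
1 (array([ 7.00179e+02, -1.25555e+02,  2.28000e-01]), np.float64(0.081))
2 (array([ 4.86577e+02, -3.38037e+02,  2.06000e-01]), np.float64(0.121))
```

View pics/s8.png

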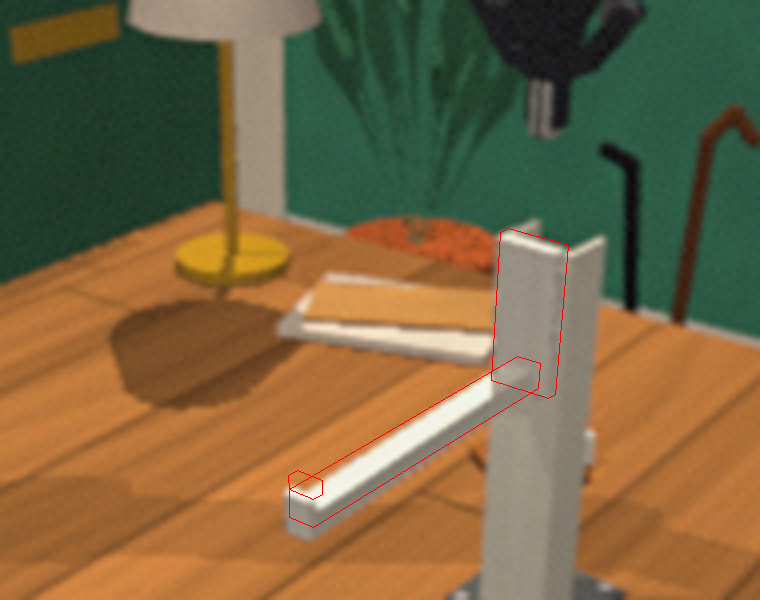

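Run:
```python
from h import *
go(589.7,-232,270,122.7)
```

```text
now 13.83 [573.8 195.7 397.9] F [-0.7 -0.1  0.2] open 0.3
go [-427.9   33.8  123.5] [ 0.002 -0.01  -0.612]
```

Emit:
servo_tool:
  steps:
    - [-200,16,0,0,-0.01,0,0]
    - [-200,16,0,0,-0.01,0,0]
    - [-200,16,0,0,-0.01,0,0]
    - [-200,16,0,0,-0.01,0,0]
    - [-200,16,0,0,-0.01,0,0]

```text
time: 14.25
eef_pos: [580.6, -8.1, 394.8]
tool_rot: [-2.268, -2.172, 0.004]
ft_force: [0.6, -0.0, 0.8]
opening: 42.9
```

Emit:
servo_tool:
  steps:
    - [-200,16,0,0,0,0,0]
    - [-200,16,0,0,0,0,0]
    - [-200,16,0,0,0,0,0]
    - [-200,16,0,0,0,0,0]
    - [-200,16,0,0,0,0,0]

```text
time: 14.67
eef_pos: [587.1, -211.1, 393.7]
tool_rot: [-2.268, -2.17, 0.006]
ft_force: [0.5, -0.4, -0.4]
opening: 42.3
```

Emit:
servo_tool:
  steps:
    - [-28,0,122,0,0,-0.611,0]
    - [-28,0,122,0,0,-0.611,0]
    - [-28,0,122,0,0,-0.611,0]
    - [-28,0,122,0,0,-0.611,0]
    - [-28,0,122,0,0,-0.611,0]

```text
time: 15.08
eef_pos: [582.8, -238.9, 266.9]
tool_rot: [-1.499, -2.747, 0.008]
ft_force: [0.4, 0.3, 1.1]
opening: 42.4
```

```bash
cat >> h.py <<'E'
def look(g,fname=None):
    p=shoot('wrist')
    if fname: cv2.imwrite(fname,p['color'][:,:,::-1])
    d=sil('lantern1',p);c=proj(p,[g[0],g[1],60])[0];print('exp',c.round(),[(round(x['confidence'],2),np.round(x['centre']).tolist(),int(x['region'].sum())) for x in d])
    if not d: return
    x=min(d,key=lambda x:np.linalg.norm(x['centre']-c))
    m=x['region']*1.
    return [fit('lantern',(g[0],g[1],g[2]+dy),[(p,m)],0,(6,6,.15)) for dy in(0,.4)]
E
python3 - <<'E'
from h import *
print(look((546.9,-165.4,.56),'pics/w9.png'))
go(546.9,-165.4,160,122.7)
E
```

```text
exp [289. 109.] [(0.89, [434.0, 157.0], 3425), (0.78, [160.0, 215.0], 2537), (0.63, [288.0, 108.0], 1588)]
[(array([ 5.46194e+02, -1.64997e+02,  5.42000e-01]), np.float64(0.076)), (array([ 545.857, -165.192,    0.55 ]), np.float64(0.078))]
now 15.18 [ 584.4 -239.1  269.9] F [ 0.6 -1.1 -0.3] open 42.2
go [ 81.8   8.8 110.2] [-0.006 -0.004 -0.002]
```

Run:
```python
from h import *
go(546.1,-165.1,118,121.2)
```

```text
now 15.18 [ 584.4 -239.1  269.9] F [ 0.6 -1.1 -0.3] open 42.2
go [ 82.3   8.5 152.2] [-0.007 -0.004  0.024]
```

Emit:
servo_tool:
  steps:
    - [40,8,0,-0.007,-0.004,0.024,0]
    - [82,8.5,40,-0.007,-0.004,0.024,0]
    - [82,8.5,80,-0.007,-0.004,0.024,0]
    - [82,8.5,95,-0.007,-0.004,0.024,0]
    - [82,8.5,95,-0.007,-0.004,0.024,0]

```text
time: 15.6
eef_pos: [543.4, -162.5, 170.4]
tool_rot: [-1.541, -2.728, 0.002]
ft_force: [-1.0, 0.1, -0.5]
opening: 42.8
```

Run:
```python
from h import *
go(546.1,-165.1,118,121.2)
```

```text
now 15.6 [ 543.4 -162.5  170.4] F [-1.   0.1 -0.5] open 42.8
go [-4.   1.3 52.4] [-0.005 -0.006 -0.002]
```

Emit:
servo_tool:
  steps:
    - [-4,1.3,30,-0.005,-0.006,0,0]
    - [-4,1.3,52,-0.005,-0.006,0,0]
    - [-4,1.3,52,-0.005,-0.006,0,0]
    - [-4,1.3,52,-0.005,-0.006,0,0]
    - [-4,1.3,52,-0.005,-0.006,0,-0.4]
  newtons: 40

```text
time: 16.02
eef_pos: [547.4, -166.1, 120.5]
tool_rot: [1.546, 2.733, 0.0]
ft_force: [0.3, -0.5, 0.3]
opening: 31.9
```

Emit:
servo_tool:
  steps:
    - [0,0,0,0,0,0,-1]
    - [0,0,0,0,0,0,-1]
    - [0,0,0,0,0,0,-1]
    - [0,0,0,0,0,0,-1]

```text
time: 16.35
eef_pos: [548.1, -167.4, 122.7]
tool_rot: [1.546, 2.729, 0.001]
ft_force: [-3.2, -2.0, 7.1]
opening: 11.2
```

Emit:
servo_tool:
  steps:
    - [0,0,-20,0,0,0,-1]
    - [0,0,-60,0,0,0,-1]
    - [0,0,-100,0,0,0,-1]
    - [0,0,-135,0,0,0,-1]
    - [0,0,-135,0,0,0,-1]

```text
time: 16.77
eef_pos: [550.7, -169.1, 266.1]
tool_rot: [1.543, 2.718, 0.008]
ft_force: [0.7, -1.3, -1.8]
opening: 11.1
```

Run:
```python
from h import *
go(562,-130,265,177.7)
```

```text
now 16.77 [ 550.7 -169.1  266.1] F [ 0.7 -1.3 -1.8] open 11.1
go [27.8 29.7  1.2] [ 0.006  0.017 -0.992]
```

Emit:
servo_tool:
  steps:
    - [0,0,0,0.006,0.017,-0.5,-1]
    - [0,0,0,0.006,0.017,-0.5,-1]
    - [0,0,0,0.006,0.017,-0.5,-1]
    - [0,0,0,0.006,0.017,-0.5,-1]
    - [0,0,0,0.006,0.017,-0.5,-1]

```text
time: 17.18
eef_pos: [550.6, -169.2, 266.7]
tool_rot: [0.819, 3.033, 0.007]
ft_force: [-1.1, 0.6, -0.2]
opening: 11.1
```

Emit:
servo_tool:
  steps:
    - [0,0,0,0,0,-0.492,-1]
    - [0,0,0,0,0,-0.492,-1]
    - [0,0,0,0,0,-0.492,-1]
    - [0,0,0,0,0,-0.492,-1]
    - [0,0,0,0,0,-0.492,-1]

```text
time: 17.6
eef_pos: [550.5, -169.4, 267.0]
tool_rot: [0.054, 3.139, 0.007]
ft_force: [-0.1, -0.5, -2.2]
opening: 10.9
```

Run:
```python
from h import *
go(561,-120,267,177.7)
```

```text
now 17.6 [ 550.5 -169.4  267. ] F [-0.1 -0.5 -2.2] open 10.9
go [-8.8 49.7  0.2] [0.005 0.002 0.006]
```

Move to the tip, then check with the scene camera.

Emit:
servo_tool:
  steps:
    - [-9,48,0,0.005,0.002,0.006,-1]
    - [-9,48,0,0.005,0.002,0.006,-1]
    - [-9,48,0,0.005,0.002,0.006,-1]
    - [-9,48,0,0.005,0.002,0.006,-1]

```text
time: 17.93
eef_pos: [561.3, -120.9, 267.2]
tool_rot: [-0.069, -3.141, 0.001]
ft_force: [-0.3, 0.4, -2.9]
opening: 11.0
```

Run:
```python
from h import *
go(561,-120,267,177.7)
P=[shoot('scene'),shoot('side')]
cv2.imwrite('pics/s10.png',np.hstack([cv2.resize(P[0]['color'][130:320,180:330,::-1],None,fx=2.6,fy=2.6),cv2.resize(P[1]['color'][100:290,200:350,::-1],None,fx=2.6,fy=2.6)]))
vs=[]
for p in P:
    b=sil('bracket',p);print([(round(d['confidence'],2),d['region'].sum()) for d in b])
    if b: vs.append((p,b[0]['region']*1.))
tf=lambda v:(lambda X:X@(R.from_euler('z',v[1])*R.from_euler('y',v[0])).as_matrix().T+[572.9,201.1,215])
def cost(v):
    r=0
    for p,m in vs[:1]:
        q=render(p,'bracket',tf(v));r+=1-np.minimum(q,m).sum()/np.maximum(q,m).sum()
    return r
o=minimize(cost,[-.03,1.532],method='Nelder-Mead',options=dict(initial_simplex=[[-.03,1.532],[.03,1.532],[0,1.56]]));print(o.x,o.fun, tf(o.x)(np.array([-256,0,20.])))
```

```text
now 17.93 [ 561.3 -120.9  267.2] F [-0.3  0.4 -2.9] open 11.0
go [0.4 0.9 0.2] [-0.    -0.    -0.004]
[(0.61, np.int64(1230)), (0.59, np.int64(876)), (0.27, np.int64(4))]
[(0.65, np.int64(880)), (0.41, np.int64(1193))]
[-0.0459201   1.53022864] 0.10337899543378992 [562.49123042 -55.33706    223.22750123]
```

View pics/s10.png

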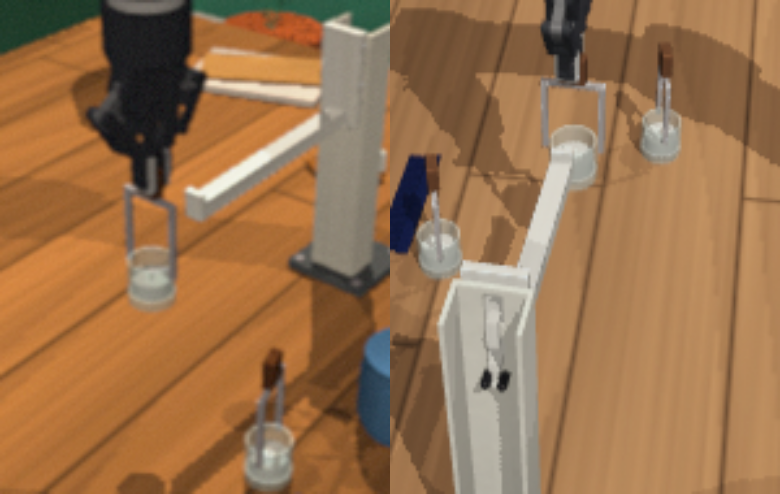

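Run:
```python
from h import *
go(570,131,266,177.7)
```

```text
now 18.13 [ 560.9 -122.8  267.3] F [ 0.3 -0.2 -2. ] open 10.9
go [  2.  253.9   1.1] [-0.001 -0.    -0.004]
```

Emit:
servo_tool:
  steps:
    - [0,25,0,0,0,0,-1]
    - [1,50,0,0,0,0,-1]
    - [1,75,0,0,0,0,-1]
    - [1,100,0,0,0,0,-1]
    - [1,125,0,0,0,0,-1]

```text
time: 18.55
eef_pos: [565.3, 2.4, 267.3]
tool_rot: [0.073, 3.141, -0.001]
ft_force: [-0.0, -0.4, -1.2]
opening: 11.2
```

Run:
```python
from h import *
go(570,131,266,177.7)
```

```text
now 18.55 [565.3   2.4 267.3] F [-0.  -0.4 -1.2] open 11.2
go [  1.3 128.7   1.2] [-0.001  0.    -0.007]
```

Emit:
servo_tool:
  steps:
    - [0,30,0,0,0,0,-1]
    - [1,60,0,0,0,0,-1]
    - [1,90,0,0,0,-0.006,-1]
    - [1,115,0,0,0,-0.006,-1]
    - [1,126,0,0,0,-0.006,-1]

```text
time: 18.97
eef_pos: [570.0, 132.2, 267.1]
tool_rot: [-0.061, -3.141, -0.001]
ft_force: [0.3, 1.0, -2.5]
opening: 10.9
```

Emit:
servo_tool:
  steps:
    - [0,0,5,0,0,0,-1]
    - [0,0,10,0,0,0,-1]
    - [0,0,13,0,0,0,-1]
    - [0,0,13,0,0,0,-1]

```text
time: 19.3
eef_pos: [569.6, 129.7, 253.0]
tool_rot: [-0.065, -3.139, 0.001]
ft_force: [0.4, -0.9, -2.1]
opening: 11.1
```

Run:
```python
from h import *
go(570,131,249.7,177.7)
```

```text
now 19.3 [569.6 129.7 253. ] F [ 0.4 -0.9 -2.1] open 11.1
go [-0.3  1.3  3.3] [-0.001 -0.002 -0.002]
```

Emit:
servo_tool:
  steps:
    - [0,1,3,0,0,0,-1]
    - [0,1,5,0,0,0,-1]
    - [0,1,6,0,0,0,-1]
    - [0,1,6,0,0,0,-1]

```text
time: 19.63
eef_pos: [570.6, 128.1, 248.0]
tool_rot: [0.071, 3.14, -0.003]
ft_force: [-0.7, -5.0, 4.6]
opening: 11.4
```

Emit:
servo_tool:
  steps:
    - [0,0,1,0,0,0,-1]
    - [0,0,1.5,0,0,0,-1]
    - [0,0,1.5,0,0,0,-1]

```text
time: 19.88
eef_pos: [571.1, 126.9, 246.8]
tool_rot: [0.073, 3.139, -0.003]
ft_force: [-0.2, -4.1, 2.1]
opening: 11.2
```

Emit:
servo_tool:
  steps:
    - [0,0,0,0,0,0,-0.6]
    - [0,0,0,0,0,0,-0.4]
    - [0,0,0,0,0,0,-0.3]
    - [0,0,0,0,0,0,-0.3]

```text
time: 20.22
eef_pos: [571.2, 126.2, 247.1]
tool_rot: [0.074, 3.139, -0.004]
ft_force: [-0.5, -5.5, 3.2]
opening: 30.0
```

Emit:
servo_tool:
  steps:
    - [0,0,-15,0,0,0,-0.3]
    - [0,0,-40,0,0,0,-0.3]
    - [0,0,-80,0,0,0,-0.3]
    - [0,0,-110,0,0,0,-0.3]
    - [0,0,-110,0,0,0,-0.3]

```text
time: 20.63
eef_pos: [573.2, 127.8, 363.8]
tool_rot: [0.072, 3.13, 0.002]
ft_force: [0.6, 0.0, 0.3]
opening: 29.7
```

Run:
```python
from h import *
s=status.observe();print(s['tool_rot'])
P=[shoot('scene'),shoot('side')]
cv2.imwrite('pics/s11.png',np.hstack([cv2.resize(P[0]['color'][110:300,200:350,::-1],None,fx=2.6,fy=2.6),cv2.resize(P[1]['color'][100:290,170:320,::-1],None,fx=2.6,fy=2.6)]))
D=[sil('lantern1',p) for p in P]
for d in D: print([(round(x['confidence'],2),np.round(x['centre']).tolist()) for x in d])
for g in((700,-126,.22),(486.6,-338,.21)):
    vs=[]
    for q,d in zip(P,D):
        c=proj(q,[g[0],g[1],60])[0]
        x=min(d,key=lambda x:np.linalg.norm(x['centre']-c))
        if np.linalg.norm(x['centre']-c)<40: vs.append((q,x['region']*1.))
    if vs: print(len(vs),fit('lantern',g,vs))
go(700,-126,400,102)
```

```text
[7.23266820e-02 3.13011595e+00 2.17469408e-03]
[(0.97, [297.0, 200.0]), (0.78, [282.0, 301.0]), (0.74, [301.0, 176.0]), (0.7, [156.0, 310.0])]
[(0.95, [221.0, 195.0]), (0.66, [259.0, 230.0]), (0.63, [306.0, 144.0])]
2 (array([ 6.99948e+02, -1.24245e+02,  2.68000e-01]), np.float64(0.162))
2 (array([ 4.86019e+02, -3.36830e+02,  2.08000e-01]), np.float64(0.158))
now 20.83 [570.5 127.  356. ] F [ 0.4  0.3 -0.3] open 29.9
go [-141.1 -246.9  -43.3] [-0.002  0.002  1.315]
```

View pics/s11.png

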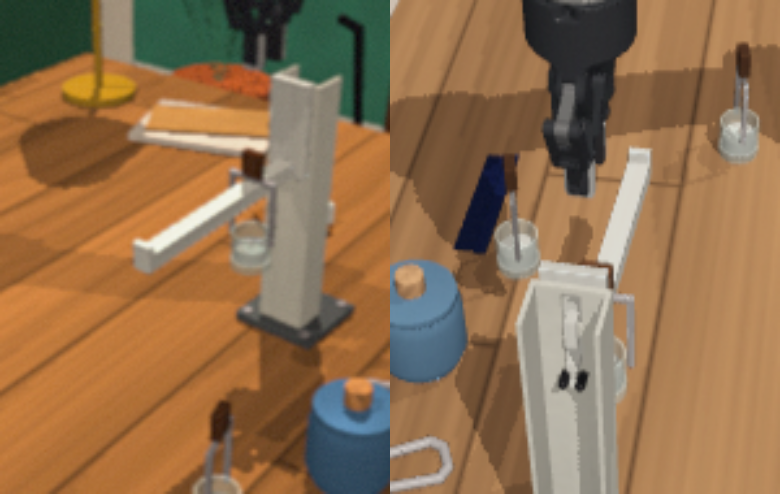

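Emit:
servo_tool:
  steps:
    - [-82,-161,0,0,0,0,-0.1]
    - [-82,-161,0,0,0,0,0]
    - [-82,-161,0,0,0,0,0]
    - [-82,-161,0,0,0,0,0]
    - [-82,-161,0,0,0,0,0]

```text
time: 21.25
eef_pos: [645.3, -44.9, 354.3]
tool_rot: [-0.084, -3.138, 0.011]
ft_force: [-0.6, -0.9, -0.6]
opening: 42.9
```

Emit:
servo_tool:
  steps:
    - [-82,-161,0,0,0,0,0]
    - [-82,-161,0,0,0,0,0]
    - [-82,-161,0,0,0,0,0]
    - [-82,-161,0,0,0,0,0]
    - [-82,-161,0,0,0,0,0]

```text
time: 21.67
eef_pos: [718.2, -215.4, 352.1]
tool_rot: [-0.09, -3.134, 0.014]
ft_force: [0.6, -0.8, -0.3]
opening: 42.6
```

Emit:
servo_tool:
  steps:
    - [0,0,30,0,0,0.43,0]
    - [0,0,30,0,0,0.43,0]
    - [0,0,30,0,0,0.43,0]
    - [0,0,30,0,0,0.43,0]
    - [0,0,30,0,0,0.43,0]

```text
time: 22.08
eef_pos: [717.7, -215.1, 319.7]
tool_rot: [-0.76, -3.04, 0.016]
ft_force: [-0.5, -0.0, 0.9]
opening: 42.6
```

Emit:
servo_tool:
  steps:
    - [0,0,30,0,0,0.43,0]
    - [0,0,30,0,0,0.43,0]
    - [0,0,30,0,0,0.43,0]
    - [0,0,30,0,0,0.43,0]
    - [0,0,30,0,0,0.43,0]

```text
time: 22.5
eef_pos: [717.1, -214.7, 288.3]
tool_rot: [-1.391, -2.808, 0.019]
ft_force: [-0.1, 0.9, -0.6]
opening: 42.4
```

Emit:
servo_tool:
  steps:
    - [0,0,26,0,0,0.43,0]
    - [0,0,26,0,0,0.43,0]
    - [0,0,26,0,0,0.43,0]
    - [0,0,26,0,0,0.43,0]
    - [0,0,26,0,0,0.43,0]

```text
time: 22.92
eef_pos: [716.7, -214.5, 261.3]
tool_rot: [-1.957, -2.449, 0.022]
ft_force: [-0.3, 0.4, 1.6]
opening: 42.7
```

Run:
```python
from h import *
r=look((700,-125,.25));print(r);v=min(r,key=lambda r:r[1])[0]
go(v[0],v[1],172,90+np.degrees(v[2]))
```

```text
exp [284.  97.] [(0.8, [62.0, 243.0], 3796), (0.7, [285.0, 96.0], 1770)]
[(array([ 7.00429e+02, -1.24838e+02,  2.28000e-01]), np.float64(0.047)), (array([ 7.00458e+02, -1.24820e+02,  2.32000e-01]), np.float64(0.048))]
now 23.02 [ 716.7 -214.7  261.8] F [-0.8 -0.3 -0.6] open 42.8
go [91.6  5.5 89.3] [-0.014  0.004 -0.002]
```

Emit:
servo_tool:
  steps:
    - [40,5.5,20,-0.014,0.004,-0.002,0]
    - [80,5.5,60,-0.014,0.004,-0.002,0]
    - [91.5,5.5,85,-0.014,0.004,-0.002,0]
    - [91.5,5.5,85,-0.014,0.004,-0.002,0]
    - [91.5,5.5,85,-0.014,0.004,-0.002,0]

```text
time: 23.43
eef_pos: [699.2, -121.4, 173.6]
tool_rot: [-1.943, -2.462, 0.003]
ft_force: [0.8, -0.5, 0.5]
opening: 42.9
```

Run:
```python
from h import *
go(700.4,-124.8,119,103.1)
```

```text
now 23.43 [ 699.2 -121.4  173.6] F [ 0.8 -0.5  0.5] open 42.9
go [-3.7  0.6 54.6] [-0.004 -0.003  0.006]
```

Emit:
servo_tool:
  steps:
    - [-3.7,0.6,30,-0.004,-0.003,0.006,0]
    - [-3.7,0.6,54,-0.004,-0.003,0.006,0]
    - [-3.7,0.6,54,-0.004,-0.003,0.006,0]
    - [-3.7,0.6,54,-0.004,-0.003,0.006,0]
    - [-3.7,0.6,54,-0.004,-0.003,0.006,-0.4]
  newtons: 40

```text
time: 23.85
eef_pos: [701.5, -126.5, 121.9]
tool_rot: [1.952, 2.458, 0.001]
ft_force: [0.5, -0.1, 0.7]
opening: 32.0
```

Emit:
servo_tool:
  steps:
    - [0,0,0,0,0,0,-1]
    - [0,0,0,0,0,0,-1]
    - [0,0,0,0,0,0,-1]
    - [0,0,0,0,0,0,-1]

```text
time: 24.18
eef_pos: [702.0, -127.8, 124.7]
tool_rot: [1.951, 2.456, 0.002]
ft_force: [-3.5, -0.3, 8.3]
opening: 11.1
```

Emit:
servo_tool:
  steps:
    - [0,0,-20,0,0,0,-1]
    - [0,0,-60,0,0,0,-1]
    - [0,0,-100,0,0,0,-1]
    - [0,0,-138,0,0,0,-1]
    - [0,0,-138,0,0,0,-1]

```text
time: 24.6
eef_pos: [704.5, -129.5, 273.2]
tool_rot: [1.944, 2.446, 0.012]
ft_force: [0.7, -1.2, -0.6]
opening: 10.6
```

Run:
```python
from h import *
go(561,-125,266,177.7)
```

```text
now 24.6 [ 704.5 -129.5  273.2] F [ 0.7 -1.2 -0.6] open 10.6
go [  36.8 -138.9    4.5] [ 0.009  0.018 -1.303]
```

Emit:
servo_tool:
  steps:
    - [37,-138,5,0.009,0.018,0,-1]
    - [37,-138,5,0.009,0.018,0,-1]
    - [37,-138,5,0.009,0.018,0,-1]
    - [37,-138,5,0.009,0.018,0,-1]
    - [37,-138,5,0.009,0.018,0,-1]

```text
time: 25.02
eef_pos: [558.2, -125.6, 266.7]
tool_rot: [-1.955, -2.454, -0.022]
ft_force: [0.2, 0.1, -2.5]
opening: 10.8
```

Emit:
servo_tool:
  steps:
    - [0,0,0,0,0,-0.434,-1]
    - [0,0,0,0,0,-0.434,-1]
    - [0,0,0,0,0,-0.434,-1]
    - [0,0,0,0,0,-0.434,-1]
    - [0,0,0,0,0,-0.434,-1]

```text
time: 25.43
eef_pos: [558.8, -125.9, 267.4]
tool_rot: [1.379, 2.822, 0.024]
ft_force: [0.6, 0.8, -1.7]
opening: 10.8
```

Emit:
servo_tool:
  steps:
    - [0,0,0,0,0,-0.434,-1]
    - [0,0,0,0,0,-0.434,-1]
    - [0,0,0,0,0,-0.434,-1]
    - [0,0,0,0,0,-0.434,-1]
    - [0,0,0,0,0,-0.434,-1]

```text
time: 25.85
eef_pos: [559.1, -126.1, 267.8]
tool_rot: [0.737, 3.049, 0.023]
ft_force: [0.8, 0.2, -1.9]
opening: 10.9
```

Emit:
servo_tool:
  steps:
    - [0,0,0,0,0,-0.434,-1]
    - [0,0,0,0,0,-0.434,-1]
    - [0,0,0,0,0,-0.434,-1]
    - [0,0,0,0,0,-0.434,-1]
    - [0,0,0,0,0,-0.434,-1]

```text
time: 26.27
eef_pos: [559.4, -126.3, 267.9]
tool_rot: [0.066, 3.133, 0.021]
ft_force: [-0.2, -1.0, -2.4]
opening: 10.5
```

Run:
```python
from h import *
p=shoot('scene')
b=sil('bracket',p)[0]['region']*1.
tf=lambda v:(lambda X:X@(R.from_euler('z',v[1])*R.from_euler('y',v[0])).as_matrix().T+[572.9,201.1,215])
for a in(-.03,-.04,-.05,-.06,-.07):
    q=render(p,'bracket',tf((a,1.53)));print(a,round(1-np.minimum(q,b).sum()/np.maximum(q,b).sum(),3))
go(562.5,-80,268,177.7)
go(567.5,66,268,177.7)
```

```text
-0.03 0.12
-0.04 0.098
-0.05 0.11
-0.06 0.145
-0.07 0.185
now 26.37 [ 559.3 -126.3  267.9] F [ 0.2  0.3 -2.1] open 11.0
go [-1.1 46.4  0.5] [ 0.014  0.008 -0.006]
now 26.37 [ 559.3 -126.3  267.9] F [ 0.2  0.3 -2.1] open 11.0
go [  0.6 192.5   2.5] [ 0.014  0.008 -0.006]
```

Emit:
servo_tool:
  steps:
    - [-1,20,0,0.014,0.008,-0.006,-1]
    - [-1,45,0.5,0.014,0.008,-0.006,-1]
    - [0,70,0.5,0.014,0.008,-0.006,-1]
    - [0,95,1,0.014,0.008,-0.006,-1]
    - [0,110,1,0.014,0.008,-0.006,-1]

```text
time: 26.78
eef_pos: [564.5, -13.0, 268.3]
tool_rot: [-0.065, -3.141, -0.002]
ft_force: [-0.1, 1.0, -2.8]
opening: 11.2
```

Run:
```python
from h import *
go(567.5,64,262,177.7)
```

```text
now 26.78 [564.5 -13.  268.3] F [-0.1  1.  -2.8] open 11.2
go [ 0.1 77.1  6.4] [ 0.001 -0.    -0.001]
```

Emit:
servo_tool:
  steps:
    - [0,25,0,0,0,0,-1]
    - [0,50,2,0,0,0,-1]
    - [0,70,6,0,0,0,-1]
    - [0,76,12,0,0,0,-1]
    - [0,76,14,0,0,0,-1]

```text
time: 27.2
eef_pos: [567.2, 65.2, 253.3]
tool_rot: [-0.064, -3.139, -0.002]
ft_force: [-0.0, 0.3, -2.5]
opening: 11.0
```

Emit:
servo_tool:
  steps:
    - [0,0,2,0,0,0,-1]
    - [0,0,4,0,0,0,-1]
    - [0,0,5.5,0,0,0,-1]
    - [0,0,5.5,0,0,0,-1]

```text
time: 27.53
eef_pos: [567.1, 63.9, 247.6]
tool_rot: [-0.068, -3.139, -0.001]
ft_force: [0.1, 0.2, -2.7]
opening: 10.8
```

Emit:
servo_tool:
  steps:
    - [0,0,1.5,0,0,0,-1]
    - [0,0,3,0,0,0,-1]
    - [0,0,3.5,0,0,0,-1]
    - [0,0,3.5,0,0,0,-1]

```text
time: 27.87
eef_pos: [567.5, 63.0, 244.6]
tool_rot: [-0.069, -3.14, -0.0]
ft_force: [0.0, -2.1, 2.2]
opening: 11.1
```

Contact. Release and rise, then on to the last lantern.

Emit:
servo_tool:
  steps:
    - [0,0,0,0,0,0,-0.6]
    - [0,0,0,0,0,0,-0.4]
    - [0,0,0,0,0,0,-0.3]
    - [0,0,0,0,0,0,-0.3]

```text
time: 28.2
eef_pos: [567.5, 63.3, 244.6]
tool_rot: [-0.069, -3.14, -0.001]
ft_force: [-0.0, 0.4, 0.4]
opening: 30.1
```

Emit:
servo_tool:
  steps:
    - [0,0,-15,0,0,0,-0.3]
    - [0,0,-40,0,0,0,-0.3]
    - [0,0,-80,0,0,0,-0.3]
    - [0,0,-110,0,0,0,-0.3]
    - [0,0,-110,0,0,0,-0.3]

```text
time: 28.62
eef_pos: [570.0, 63.4, 361.3]
tool_rot: [0.068, 3.132, 0.005]
ft_force: [1.3, 0.8, 0.4]
opening: 30.0
```

Run:
```python
from h import *
P=[shoot('scene'),shoot('side')]
cv2.imwrite('pics/s12.png',np.hstack([cv2.resize(P[0]['color'][110:300,200:350,::-1],None,fx=2.6,fy=2.6),cv2.resize(P[1]['color'][100:290,170:320,::-1],None,fx=2.6,fy=2.6)]))
D=[sil('lantern1',p) for p in P]
for d in D: print([(round(x['confidence'],2),np.round(x['centre']).tolist()) for x in d])
g=(486.6,-338,.21);vs=[]
for q,d in zip(P,D):
    c=proj(q,[g[0],g[1],60])[0]
    x=min(d,key=lambda x:np.linalg.norm(x['centre']-c))
    if np.linalg.norm(x['centre']-c)<40: vs.append((q,x['region']*1.))
if vs: 
    v=fit('lantern',g,vs);print(len(vs),v);v=v[0];a=v[2]+np.pi/2
    go(v[0]-85*np.cos(a),v[1]-85*np.sin(a),270,np.degrees(a))
```

```text
[(0.93, [295.0, 194.0]), (0.69, [285.0, 209.0]), (0.64, [154.0, 311.0]), (0.2, [318.0, 209.0])]
[(0.95, [304.0, 144.0]), (0.78, [260.0, 196.0]), (0.73, [258.0, 231.0])]
2 (array([ 4.86858e+02, -3.37930e+02,  2.06000e-01]), np.float64(0.139))
now 28.82 [567.1  63.4 353.7] F [-0.8  0.7 -0.7] open 29.7
go [  41.6 -486.8   83.6] [-1.000e-03 -2.000e-03  1.321e+00]
```

View pics/s12.png

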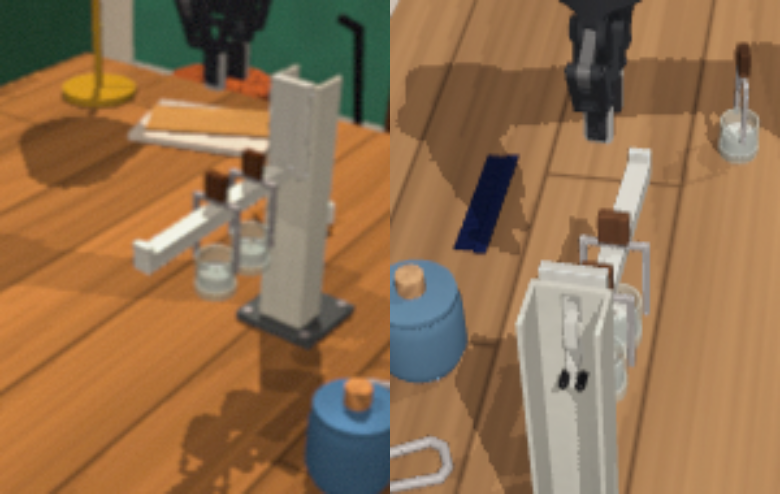

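Emit:
servo_tool:
  steps:
    - [14,-162,0,0,0,0,0]
    - [14,-162,0,0,0,0,0]
    - [14,-162,0,0,0,0,0]
    - [14,-162,0,0,0,0,0]
    - [14,-162,0,0,0,0,0]

```text
time: 29.23
eef_pos: [543.4, -107.0, 352.9]
tool_rot: [-0.085, -3.136, 0.005]
ft_force: [-0.6, -0.9, -0.0]
opening: 42.4
```

Emit:
servo_tool:
  steps:
    - [14,-162,0,0,0,0,0]
    - [14,-162,0,0,0,0,0]
    - [14,-162,0,0,0,0,0]
    - [14,-162,0,0,0,0,0]
    - [14,-162,0,0,0,0,0]

```text
time: 29.65
eef_pos: [516.9, -275.8, 352.4]
tool_rot: [-0.1, -3.133, 0.011]
ft_force: [-1.7, -1.6, 0.3]
opening: 42.7
```

Emit:
servo_tool:
  steps:
    - [14,-155,0,0,0,0,0]
    - [14,-155,0,0,0,0,0]
    - [14,-155,0,0,0,0,0]
    - [14,-155,0,0,0,0,0]
    - [14,-155,0,0,0,0,0]

```text
time: 30.07
eef_pos: [488.0, -437.2, 351.7]
tool_rot: [-0.116, -3.127, 0.016]
ft_force: [-2.3, 0.3, -0.4]
opening: 42.8
```

Emit:
servo_tool:
  steps:
    - [0,0,27,0,0,0.44,0]
    - [0,0,27,0,0,0.44,0]
    - [0,0,27,0,0,0.44,0]
    - [0,0,27,0,0,0.44,0]
    - [0,0,27,0,0,0.44,0]

```text
time: 30.48
eef_pos: [487.7, -436.6, 322.9]
tool_rot: [-0.801, -3.025, 0.019]
ft_force: [-0.4, 0.3, -0.1]
opening: 42.4
```

Emit:
servo_tool:
  steps:
    - [0,0,27,0,0,0.44,0]
    - [0,0,27,0,0,0.44,0]
    - [0,0,27,0,0,0.44,0]
    - [0,0,27,0,0,0.44,0]
    - [0,0,27,0,0,0.44,0]

```text
time: 30.9
eef_pos: [487.4, -436.1, 294.7]
tool_rot: [-1.442, -2.778, 0.023]
ft_force: [0.3, 0.1, -0.1]
opening: 42.4
```

Emit:
servo_tool:
  steps:
    - [0,0,27,0,0,0.44,0]
    - [0,0,27,0,0,0.44,0]
    - [0,0,27,0,0,0.44,0]
    - [0,0,27,0,0,0.44,0]
    - [0,0,27,0,0,0.44,0]

```text
time: 31.32
eef_pos: [487.0, -435.7, 266.9]
tool_rot: [-2.013, -2.4, 0.027]
ft_force: [0.4, 0.2, 0.7]
opening: 42.3
```

Run:
```python
from h import *
r=look((486.9,-337.9,.206));print(r);v=min(r,key=lambda r:r[1])[0]
go(v[0],v[1],172,90+np.degrees(v[2]))
```

```text
exp [298.  92.] [(0.83, [297.0, 88.0], 1801)]
[(array([ 4.86086e+02, -3.38472e+02,  2.18000e-01]), np.float64(0.057)), (array([ 4.86197e+02, -3.38439e+02,  2.23000e-01]), np.float64(0.058))]
now 31.42 [ 487.  -435.9  267.3] F [0.2 0.3 0.4] open 42.7
go [96.4 18.2 94.6] [-0.019  0.004 -0.039]
```

Emit:
servo_tool:
  steps:
    - [40,18,20,-0.019,0.004,-0.039,0]
    - [80,18,60,-0.019,0.004,-0.039,0]
    - [95,18,90,-0.019,0.004,-0.039,0]
    - [95,18,90,-0.019,0.004,-0.039,0]
    - [95,18,90,-0.019,0.004,-0.039,0]

```text
time: 31.83
eef_pos: [485.5, -336.3, 174.0]
tool_rot: [-1.956, -2.452, -0.002]
ft_force: [0.9, -0.1, -0.6]
opening: 42.8
```

Run:
```python
from h import *
go(486.1,-338.4,118,102.5)
```

```text
now 31.83 [ 485.5 -336.3  174. ] F [ 0.9 -0.1 -0.6] open 42.8
go [-2.5  0.3 56. ] [-0.002 -0.005  0.006]
```

Emit:
servo_tool:
  steps:
    - [-2,0.3,30,-0.002,-0.005,0.006,0]
    - [-2,0.3,56,-0.002,-0.005,0.006,0]
    - [-2,0.3,56,-0.002,-0.005,0.006,0]
    - [-2,0.3,56,-0.002,-0.005,0.006,0]
    - [-2,0.3,56,-0.002,-0.005,0.006,-0.4]
  newtons: 40

```text
time: 32.25
eef_pos: [486.7, -340.0, 120.1]
tool_rot: [1.965, 2.448, -0.001]
ft_force: [-0.1, 0.2, -0.2]
opening: 32.0
```

Emit:
servo_tool:
  steps:
    - [0,0,0,0,0,0,-1]
    - [0,0,0,0,0,0,-1]
    - [0,0,0,0,0,0,-1]
    - [0,0,0,0,0,0,-1]

```text
time: 32.58
eef_pos: [487.0, -341.8, 122.4]
tool_rot: [1.964, 2.445, -0.002]
ft_force: [-1.7, -0.8, 8.1]
opening: 11.0
```

Emit:
servo_tool:
  steps:
    - [0,0,-20,0,0,0,-1]
    - [0,0,-60,0,0,0,-1]
    - [0,0,-100,0,0,0,-1]
    - [0,0,-135,0,0,0,-1]
    - [0,0,-135,0,0,0,-1]

```text
time: 33.0
eef_pos: [488.3, -344.5, 265.5]
tool_rot: [1.958, 2.435, 0.002]
ft_force: [0.9, -0.3, -0.9]
opening: 11.1
```

Run:
```python
from h import *
go(561,-130,264,177.7)
```

```text
now 33.0 [ 488.3 -344.5  265.5] F [ 0.9 -0.3 -0.9] open 11.1
go [193.9 117.    0.4] [ 0.002  0.018 -1.314]
```

Emit:
servo_tool:
  steps:
    - [97,58,0,0.002,0.018,0,-1]
    - [97,58,0,0.002,0.018,0,-1]
    - [97,58,0,0.002,0.018,0,-1]
    - [97,58,0,0.002,0.018,0,-1]
    - [97,58,0,0.002,0.018,0,-1]

```text
time: 33.42
eef_pos: [525.2, -235.1, 265.2]
tool_rot: [1.962, 2.451, 0.018]
ft_force: [-0.5, -1.8, -2.2]
opening: 10.9
```

Emit:
servo_tool:
  steps:
    - [95,58,0,0,0,0,-1]
    - [95,58,0,0,0,0,-1]
    - [95,58,0,0,0,0,-1]
    - [95,58,0,0,0,0,-1]

```text
time: 33.75
eef_pos: [563.3, -123.0, 265.9]
tool_rot: [1.953, 2.46, 0.022]
ft_force: [0.6, 1.4, -2.4]
opening: 10.9
```

Emit:
servo_tool:
  steps:
    - [0,0,0,0,0,-0.438,-1]
    - [0,0,0,0,0,-0.438,-1]
    - [0,0,0,0,0,-0.438,-1]
    - [0,0,0,0,0,-0.438,-1]
    - [0,0,0,0,0,-0.438,-1]

```text
time: 34.17
eef_pos: [562.9, -124.9, 266.4]
tool_rot: [1.369, 2.823, 0.022]
ft_force: [-0.8, -0.2, -2.8]
opening: 11.6
```

Emit:
servo_tool:
  steps:
    - [0,0,0,0,0,-0.438,-1]
    - [0,0,0,0,0,-0.438,-1]
    - [0,0,0,0,0,-0.438,-1]
    - [0,0,0,0,0,-0.438,-1]
    - [0,0,0,0,0,-0.438,-1]

```text
time: 34.58
eef_pos: [562.4, -126.4, 266.6]
tool_rot: [0.724, 3.05, 0.019]
ft_force: [0.8, 0.4, -2.4]
opening: 11.4
```

Emit:
servo_tool:
  steps:
    - [0,0,0,0,0,-0.438,-1]
    - [0,0,0,0,0,-0.438,-1]
    - [0,0,0,0,0,-0.438,-1]
    - [0,0,0,0,0,-0.438,-1]
    - [0,0,0,0,0,-0.438,-1]

```text
time: 35.0
eef_pos: [562.2, -127.4, 266.6]
tool_rot: [0.049, 3.131, 0.016]
ft_force: [-1.0, -0.0, -2.9]
opening: 11.2
```

Run:
```python
from h import *
p=shoot('scene')
for d in sil('bracket',p)[:2]:
  b=d['region']*1.
  tf=lambda v:(lambda X:X@(R.from_euler('z',v[1])*R.from_euler('y',v[0])).as_matrix().T+[572.9,201.1,215])
  print(b.sum(),[(a,round(1-np.minimum(q:=render(p,'bracket',tf((a,1.53))),b).sum()/np.maximum(q,b).sum(),3)) for a in(-.03,-.04,-.05,-.06,-.07,-.08)])
go(565.2,-1,264,177.7)
```

```text
now 35.1 [ 562.2 -127.1  266.6] F [ 0.3 -0.9 -3.2] open 11.3
go [  1.4 126.1   3.9] [0.011 0.009 0.005]
```

Emit:
servo_tool:
  steps:
    - [0,22,1,0.011,0.009,0.005,-1]
    - [0,48,2,0.011,0.009,0.005,-1]
    - [0.5,74,2,0.011,0.009,0.005,-1]
    - [1,100,2,0.011,0.009,0.005,-1]
    - [1,118,2,0.011,0.009,0.005,-1]

```text
time: 35.52
eef_pos: [565.2, -6.5, 265.6]
tool_rot: [-0.067, -3.141, -0.001]
ft_force: [0.1, 0.0, -2.1]
opening: 11.1
```

Emit:
servo_tool:
  steps:
    - [0,3,4,0,0,0,-1]
    - [0,3,10,0,0,0,-1]
    - [0,3,15,0,0,0,-1]
    - [0,3,17,0,0,0,-1]
    - [0,3,17,0,0,0,-1]

```text
time: 35.93
eef_pos: [564.8, -5.3, 247.8]
tool_rot: [-0.072, -3.139, 0.001]
ft_force: [-0.9, 0.0, -2.1]
opening: 11.1
```

Run:
```python
from h import *
go(565.2,-1,240,177.7)
```

```text
now 35.93 [564.8  -5.3 247.8] F [-0.9  0.  -2.1] open 11.1
go [-0.2  4.3  7.8] [-0.001 -0.001 -0.006]
```

Emit:
servo_tool:
  steps:
    - [0,2,2,0,0,0,-1]
    - [0,3,4,0,0,0,-1]
    - [0,3,6,0,0,0,-1]
    - [0,3,6,0,0,0,-1]

```text
time: 36.27
eef_pos: [564.8, -2.5, 241.5]
tool_rot: [-0.073, -3.139, 0.001]
ft_force: [-0.6, 0.1, -3.1]
opening: 11.2
```

Emit:
servo_tool:
  steps:
    - [0,0,1,0,0,0,-1]
    - [0,0,2,0,0,0,-1]
    - [0,0,2,0,0,0,-1]

```text
time: 36.52
eef_pos: [564.9, -2.6, 239.5]
tool_rot: [-0.073, -3.139, 0.001]
ft_force: [0.0, -0.3, -1.4]
opening: 11.2
```

Emit:
servo_tool:
  steps:
    - [0,0,1,0,0,0,-1]
    - [0,0,1.5,0,0,0,-1]
    - [0,0,1.5,0,0,0,-1]

```text
time: 36.77
eef_pos: [565.4, -2.6, 238.7]
tool_rot: [-0.072, -3.14, 0.0]
ft_force: [-1.1, -0.3, 4.0]
opening: 10.7
```

Emit:
servo_tool:
  steps:
    - [0,0,0,0,0,0,-0.6]
    - [0,0,0,0,0,0,-0.4]
    - [0,0,0,0,0,0,-0.3]
    - [0,0,0,0,0,0,-0.3]

```text
time: 37.1
eef_pos: [565.2, -2.6, 238.5]
tool_rot: [-0.072, -3.14, 0.001]
ft_force: [-0.1, -0.9, -0.4]
opening: 30.1
```

Emit:
servo_tool:
  steps:
    - [0,0,-15,0,0,0,-0.3]
    - [0,0,-40,0,0,0,-0.3]
    - [0,0,-80,0,0,0,-0.3]
    - [0,0,-120,0,0,0,-0.3]
    - [0,0,-120,0,0,0,-0.3]

```text
time: 37.52
eef_pos: [568.0, -3.2, 366.0]
tool_rot: [0.073, 3.131, 0.002]
ft_force: [0.8, -0.6, 1.1]
opening: 29.8
```

Emit:
servo_tool:
  steps:
    - [100,-100,0,0,0,0,-0.3]
    - [100,-100,0,0,0,0,-0.3]
    - [100,-100,0,0,0,0,-0.3]
    - [100,-100,0,0,0,0,-0.3]
    - [100,-100,0,0,0,0,-0.3]

```text
time: 37.93
eef_pos: [460.9, -102.2, 365.7]
tool_rot: [0.082, 3.129, 0.004]
ft_force: [0.8, -0.0, 0.8]
opening: 29.5
```

Emit:
servo_tool:
  steps:
    - [0,0,0,0,0,0,-0.3]
    - [0,0,0,0,0,0,-0.3]
    - [0,0,0,0,0,0,-0.3]
    - [0,0,0,0,0,0,-0.3]
    - [0,0,0,0,0,0,-0.3]

```text
time: 38.35
eef_pos: [461.4, -101.4, 365.4]
tool_rot: [0.08, 3.13, 0.003]
ft_force: [-0.1, 0.3, 0.3]
opening: 30.0
```

Run:
```python
from h import *
P=[shoot('scene'),shoot('side')]
p=P[0];a,b=200,110;k=3
im=cv2.resize(p['color'][b:b+190,a:a+150,::-1],None,fx=k,fy=k,interpolation=cv2.INTER_CUBIC)
B=(R.from_euler('z',1.53)*R.from_euler('y',-.046)).as_matrix()
for x in M['bracket'][:3]:
    h=cv2.convexHull(np.float32((proj(p,x@B.T+[572.9,201.1,215])-[a,b]+.5)*k));cv2.polylines(im,[np.int32(h)],True,(0,0,255),1)
im2=cv2.resize(P[1]['color'][110:300,190:305,::-1],None,fx=k,fy=k)
cv2.imwrite('pics/s13.png',np.hstack([im,im2]))
for q in P: print([(round(x['confidence'],2),np.round(x['centre']).tolist()) for x in sil('lantern1',q)])
```

```text
[(0.75, [298.0, 198.0]), (0.73, [283.0, 204.0]), (0.68, [269.0, 220.0])]
[(0.93, [259.0, 207.0]), (0.66, [266.0, 174.0]), (0.54, [260.0, 238.0])]
```

View pics/s13.png

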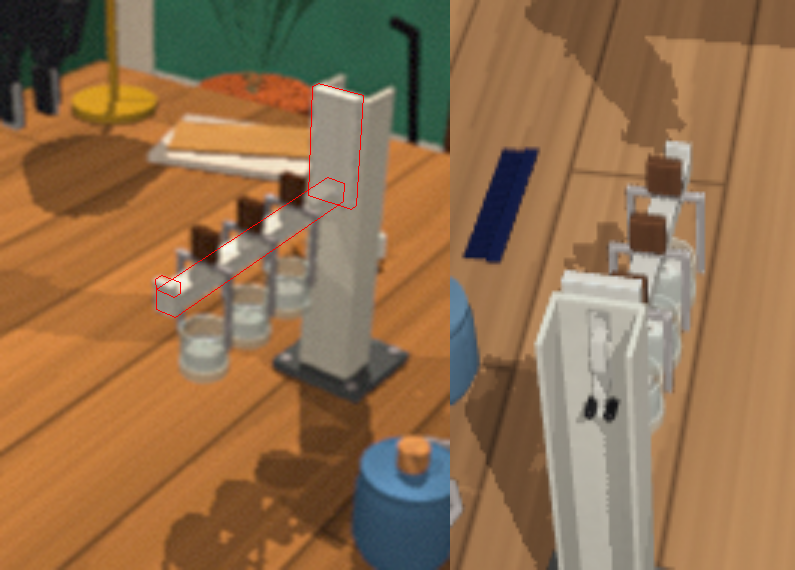

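Emit:
servo_tool:
  steps:
    - [0,0,0,0,0,0,-0.3]
    - [0,0,0,0,0,0,-0.3]
    - [0,0,0,0,0,0,-0.3]
    - [0,0,0,0,0,0,-0.3]
    - [0,0,0,0,0,0,-0.3]

```text
time: 38.97
eef_pos: [461.1, -101.9, 365.5]
tool_rot: [0.081, 3.13, 0.004]
ft_force: [1.1, 0.2, 0.5]
opening: 29.7
```

Emit:
servo_tool:
  steps:
    - [0,0,0,0,0,0,-0.3]
    - [0,0,0,0,0,0,-0.3]
    - [0,0,0,0,0,0,-0.3]
    - [0,0,0,0,0,0,-0.3]
    - [0,0,0,0,0,0,-0.3]

```text
time: 39.38
eef_pos: [461.1, -101.9, 365.6]
tool_rot: [0.082, 3.13, 0.004]
ft_force: [-0.9, 0.6, -0.2]
opening: 29.7
```

Run:
```python
from h import *
a=read_camera('scene')['color'].astype(int)
for i in range(8): b=read_camera('scene')['color'].astype(int)
d=abs(a-b).sum(2)[170:250,240:320];print(d.max(),d.mean(),abs(a-b).sum(2)[300:400].mean())
for n in('scene','side'):
    p=read_camera(n);print([(round(x['confidence'],2),np.round(x['centre']).tolist()) for x in sil('lantern1',p)])
job.close_job()
```

```text
134 7.14140625 5.319732142857143
[(0.81, [272.0, 220.0]), (0.58, [295.0, 198.0]), (0.57, [283.0, 204.0])]
[(0.94, [259.0, 195.0]), (0.86, [262.0, 172.0]), (0.8, [258.0, 233.0])]
the job is handed in; nothing more can be done
```

The display arm is hooked and locked in the upright, and all three lanterns present hang on it. I handed the job in at about 40 s; the close call gives no verdict.

- **Bracket:** The press ended with the plate top at about 329.5 mm, where home is 330 mm. It stayed there as the push rose from 13 to 22 N, slightly over the advised 20 N. In the final picture the plate still lines up with the locked model, with about 0.046 rad of droop in the arm.
- **Lanterns:** They sit roughly 75, 138 and 203 mm out from the upright. No picture showed a fourth lantern.
- **At rest:** The two scene frames I compared, about 0.4 s apart, differed on average little more around the lanterns than in the still background (7.1 against 5.3). One pixel differed by 134, which I did not look into. The lantern centres the detector found moved by up to 12 pixels between the last two checks in the side view, though the lanterns overlap there, so I put that down to detector noise.
- **One contact:** While I lowered the first lantern, something on the gripper pressed lightly on the plate or upright, about 5 N sideways. The bracket stayed home.
- **Bystanders:** I went nowhere near the pot, comb, clamp or carabiner and felt no contact that could be theirs, but I did not measure their final positions.

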